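Empty the nozzle bin of the bakery organiser into the washing tub

TASK

Press the catch paddle in front of the organiser bin that holds the three piping nozzles so that this bin springs up by itself, lift it straight up and level out of the organiser by its cross bar, stand it upright on the bench with the nozzles still in it and let go. Then take it again by the slanting tab at its back, tip all three nozzles into the white washing tub, and finally stand the empty bin upright on the bench again, clear of the organiser and the tub, and let go. Leave the other two bins latched in the organiser and do not knock the jar, the cup or the scraper out of place.

Things in the scene. Friction and masses are not known exactly. Their poses are not given: they have to be found in the camera images.
- organiser: Fixed metal frame, origin on the bench under the middle of the middle bay; +x = front (paddle side), z up. Three bays at y = -64, 0, 64 mm, walls 62 mm high, 1.5 mm clear round each bin. A backboard 112 mm high at x = -100 mm bars a tilted hand. Sprung bay floors push up with 5 to 7 N; latched, a bin's underside is at z = 22 mm; freed, it springs up to 36 mm and stays.
- paddle0 (a point): Press point, 67 mm up, on the catch paddle of the bay at organiser y = -64 mm: steel plate 32 mm wide (y), reaching 17 mm to the front and 28 mm back of this point; its hook behind is 5 mm higher. Hinged 37 mm behind and 25 mm below. Pressed down 6 to 9 mm (4 to 10 N; it drags forwards a little) it frees that bay's bin, which stays up; stop at 14 mm; springs back.
- paddle1 (a point): The same point on the same kind of catch paddle, for the bay at organiser y = 0 mm.
- paddle2 (a point): The same point on the same kind of catch paddle, for the bay at organiser y = 64 mm.
- bin_nozzles: Stainless bin with three loose nozzles, in any bay. Open box 115 (x) x 57 (y) x 45 mm high, 3 mm walls, 0.17 to 0.32 kg. Origin: centre of underside; +x = its front (in its bay: as the organiser's), z up. Inside, a 39 degree ramp climbs from the floor at x = 5 mm to the front rim, so contents slide out when it is tipped front-down by 90 degrees or more. A 6 mm lip sticks out at the front rim.
- bin_nozzles_bar (a point): Middle of that bin's lifting bar: round, 10 mm thick, 51 mm long, along the bin's y, over the centre of mass at bin x = -18, z = 70 mm (20 mm clear above the rim), between two 12 mm wide uprights. Pinched across (along bin x) the bin hangs level from it but turns about it: good for lifting, no good for tipping. Axes as the bin's.
- bin_nozzles_tab (a point): Grip point of that bin's tipping tab, at bin x = -75, z = 61.5 mm: plate 8 mm thick, 32 mm wide (y), rising from the back rim up and backwards at 45 degrees; it ends 18 mm beyond this point and meets the rim 25 mm before it. Pinch it across its thickness, the hand leaning back 45 degrees, fingers pointing forward and down along the plate. Axes as the bin's.
- bin_nozzles_spout (a point): Middle of that bin's front rim (bin x = 57.5, z = 45 mm), over which the contents slide out. Axes as the bin's.
- bin_press: A stainless insert bin of exactly the same shape and size as bin_nozzles (same origin and axes). It holds a round wooden tart press with a knob. Must stay latched.
- bin_rods: A stainless insert bin of exactly the same shape and size as bin_nozzles (same origin and axes). It holds three short wooden rods. Must stay latched.
- nozzle0_mid (a point): Point inside a loose steel piping nozzle: a cone 30 mm high, 21 mm across at its wide end, 9 mm at its tip, 18 g; the point lies on the axis 12 mm from the wide end. z: from the wide end to the tip.
- nozzle1_mid (a point): Point inside a loose steel piping nozzle: a cone 30 mm high, 21 mm across at its wide end, 9 mm at its tip, 18 g; the point lies on the axis 12 mm from the wide end. z: from the wide end to the tip.
- nozzle2_mid (a point): Point inside a loose steel piping nozzle: a cone 30 mm high, 21 mm across at its wide end, 9 mm at its tip, 18 g; the point lies on the axis 12 mm from the wide end. z: from the wide end to the tip.
- tub: White plastic washing tub, fixed to the bench: open box 220 x 220 mm, 55 mm high, 5 mm walls. Origin: centre of its underside on the bench, z up.
- jar: Closed glass jar, 80 mm across, 120 mm high, standing. Origin: centre of its underside. Leave it alone.
- cup: White open cup, 76 mm across, 85 mm high, standing. Origin: centre of its underside. Leave it alone.
- scraper: Dough scraper lying flat: steel blade 75 x 110 mm, 4 mm thick, with a 16 mm thick wooden grip along one edge. Origin: centre of the blade's underside. Leave it alone.
Mind the look-alikes: they are no part of the job. Leave any black or turquoise look-alike of the bin_nozzles alone.

How it is judged:
By the outcome, as a careful person would: the job done as asked, in the order asked, and still so for the second after the job is handed in, with the robot touching nothing.
It also fails if it takes over 72 s, if anything falls off the work surface, if the arm or the gripper's body presses on something with over 40 N, if the wrist force passes 120 N, or if a joint passes its speed limit or range.

ROBOT

A 6-joint arm with a two-finger parallel gripper is mounted at the origin on the work surface. World frame = base frame: x ahead of the robot, y to its left, z up, the work surface at z = 0. Lengths are in m, angles in degrees, forces in N, time in s.
With the tool pointing down it reaches from about 0.25 to 0.725 m from the base axis. Payload 9.7 kg.
Tool frame: the origin (TCP) lies at the very end of the fingers, on their centre line; the grasp point (between the pads) lies 19 mm behind it (bot.grip_depth is the distance from the TCP to the grasp point, in m); z points along the fingers, y is the direction in which the jaws open and shut (so a half turn about z gives the same grasp; the last joint's range is limited). The gripper opens to 85 mm and grips with 20 to 120 N. Pads are 22 mm wide; open, the fingers measure 114 mm over their backs; the gripper's body (76 mm by 85 mm) begins 54 mm behind the grasp point. The pads swing forward as they close: fully open they stand 13 mm farther back than shut.
Start: joints at [66.692, 4.979, 10.078, 95.1, 0, 90], TCP at [0.218, 0.505, 0.231] pointing down, gripper open.
Joint ranges: [-179.16, 179.16], [-48.56, 103.87], [-65.8, 70.77], [-126.05, 130.52], [-82.76, 87.17], [-180, 180]. Speed limits (degrees/s): [127.2, 127.2, 147.25, 180, 180, 180].

INTERFACE

Orientations are given as [roll, pitch, yaw] about the fixed x, y, z axes, in that order (R = Rz(yaw) Ry(pitch) Rx(roll)).
In Python, from workcell import bot, viewer gives the robot as it stands.
- The arm moves only by the tool arm_command, never from a script. Its argument "motion" is a list of rows, each a list of 3 entries, a list of its own where there are three numbers: the opening, from 0 (shut) to 1 (fully open), then the shift along the tool's x, y, z in units of 60 mm (1.0 is 60 mm), then the turn, a rotation vector about the tool's x, y, z in units of 6 degrees (1.0 is 6 degrees). A call has 1 to 12 rows; each row shifts and turns the commanded pose from where the row before left it, along the tool's axes as they then stand; what a row does not reach is not made up. A row lasts 1/8 s, in which the tool goes at most 62.5 mm and 10.7 degrees, less where a joint would pass 70% of its speed; a pose out of reach is approached as far as the arm can. A call is refused whole if a number of a shift passes 1 or a number of a turn 1, either way. A call with a gripper value outside its range is refused whole. The fingers move at their own pace and stop on an object; "newtons" is the grip in N (left out, the last holds). Time passes only in rows, so rows that do not move let the fingers close. It gives the time, the measured TCP pose, the force and the opening at its end, in the units of the state.
- bot.get_obs(): the state, without advancing time (a new reading comes with each control period).
- viewer.camera(name): name is "side" or "top"; returns the picture (480x640x3 uint8, blue, green, red); there is no depth.
- viewer.calibration(name): a dict with "fx", "fy", "cx", "cy" (pixels), "T" (4x4, takes a point from camera to world coordinates). Camera axes: x right, y down, z forward; pixel columns grow to the right and rows downward; lengths in m; the calibration is good to about 2 mm. A picture is of the moment at which its call begins. calibration takes no time and is no camera call.
- bot.job_done(): hands the job in, once; it reports no verdict.
The state is a dict: "time": time; "q": joint angles; "qd": joint speeds; "joint_efforts": joint torques, N m; "ee_pos": TCP position; "tcp_rot": TCP orientation; "wrist_force": force on the tool from outside, world axes, zero at the start; "torque": the same for the moment, N m; "opening": finger opening in m.
Only numpy, scipy, OpenCV 4.12 (cv2) and the standard library are available. Lean on these libraries where they do the work, as an engineer would, in place of code of your own. Each camera call takes 0.05 s, during which the arm holds its last target.

## Working session

There is one attempt and no reset: what is moved stays moved. The work goes in short steps, Python scripts to look and compute and a tool call to move; the robot and the scene stay as the last step left them, time stands still between calls to the robot, and variables do not carry over. Pictures are saved under pics/ and viewed, and the job is handed in when it is done.

Besides the shell and the picture viewer there is one more tool, called after ">>>" as name([rows], argument=value, ...), one row to a line, values as JSON. arm_command: Moves the arm, as the interface text tells. Its arguments: {"type":"object","properties":{"motion":{"type":"array"},"newtons":{"type":"number"}},"required":["motion"]}

```bash
ls; mkdir -p pics
python3 - <<'E'
from workcell import bot, viewer
import cv2
for n in ("side","top"):
    cv2.imwrite(f"pics/{n}0.png",viewer.camera(n)); c=viewer.calibration(n); print(n,c)
print(bot.get_obs(), bot.grip_depth)
E
```

```text
pics
side {'fx': 488.16861544863417, 'fy': 488.16861544863417, 'cx': 323.29448918237637, 'cy': 242.69859214139288, 'T': array([[-0.97444849, -0.16393664,  0.15354125,  0.30731429],
       [-0.22411979,  0.66447566, -0.71291122,  1.01474752],
       [ 0.01484784, -0.7291069 , -0.68423875,  0.97273303],
       [ 0.        ,  0.        ,  0.        ,  1.        ]])}
top {'fx': 535.5382556054722, 'fy': 535.5382556054722, 'cx': 313.3329099632844, 'cy': 236.964408440104, 'T': array([[-1.59737390e-02, -9.96269384e-01,  8.48065686e-02,
         4.18516524e-01],
       [-9.99870053e-01,  1.61003614e-02,  8.09299589e-04,
         4.30453169e-02],
       [-2.17169681e-03, -8.47826207e-02, -9.96397105e-01,
         1.41314850e+00],
       [ 0.00000000e+00,  0.00000000e+00,  0.00000000e+00,
         1.00000000e+00]])}
{'time': 0.1, 'q': array([ 6.66947850e+01,  5.00913345e+00,  1.00375379e+01,  9.50994615e+01,
       -1.15955091e-03,  9.00001533e+01]), 'qd': array([ 0.00315559, -0.14562261,  0.04218022, -0.05542667,  0.05487514,
       -0.06887379]), 'joint_efforts': array([-1.51627668e-03, -5.21562946e+01,  4.65652871e+01,  1.60459662e-02,
       -1.02149281e-04,  1.82867899e-05]), 'ee_pos': array([0.21751727, 0.50492836, 0.23062956]), 'tcp_rot': array([-1.79928943e+02,  1.15974017e-03,  1.56694633e+02]), 'wrist_force': array([1.05103604, 0.23993015, 0.34899884]), 'torque': array([-0.01320286,  0.02580253, -0.03229361]), 'opening': 0.08547742725347965} 0.0187
```

View pics/side0.png

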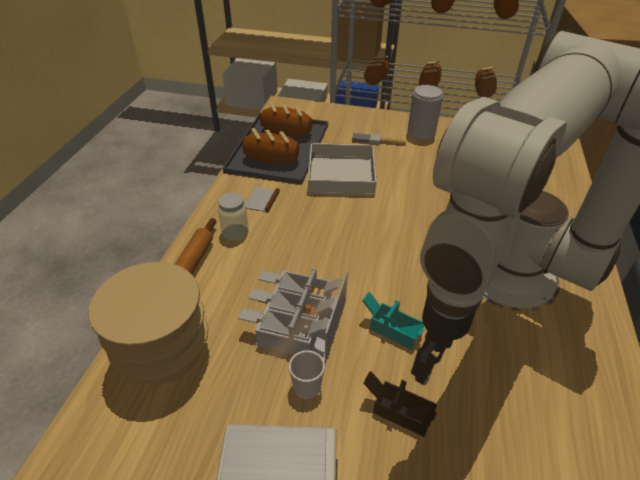

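View pics/top0.png

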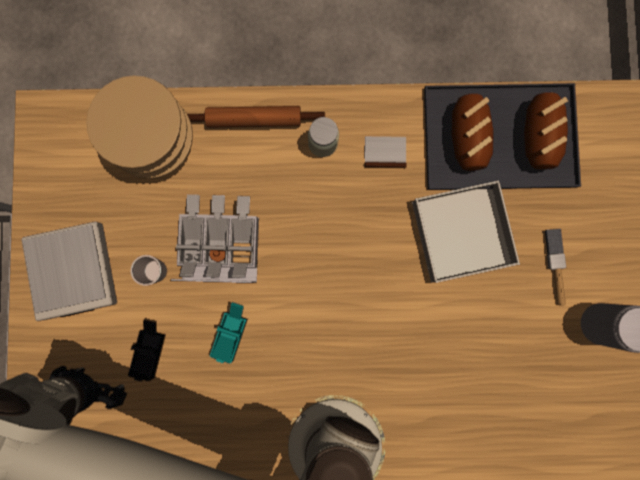

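Run:
```python
import cv2
a=cv2.imread("pics/top0.png")[180:300,160:280]; cv2.imwrite("pics/ct.png",cv2.resize(a,(600,600),interpolation=cv2.INTER_CUBIC))
a=cv2.imread("pics/side0.png")[255:375,230:360]; cv2.imwrite("pics/cs.png",cv2.resize(a,(650,600),interpolation=cv2.INTER_CUBIC))
```

```text
(no output)
```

View pics/ct.png

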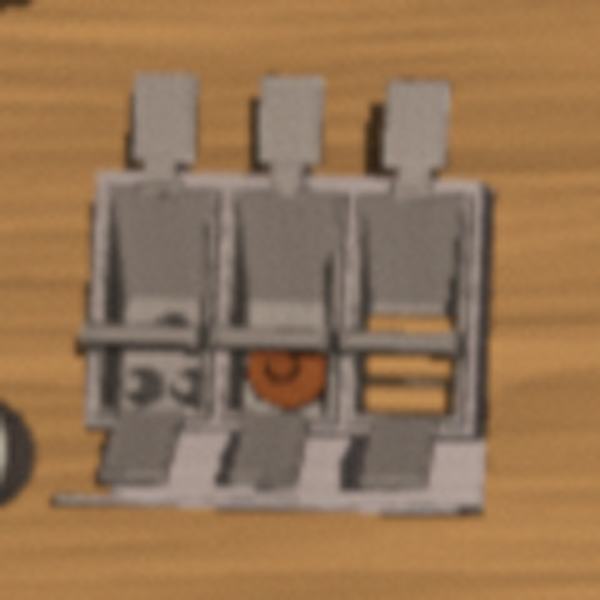

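View pics/cs.png

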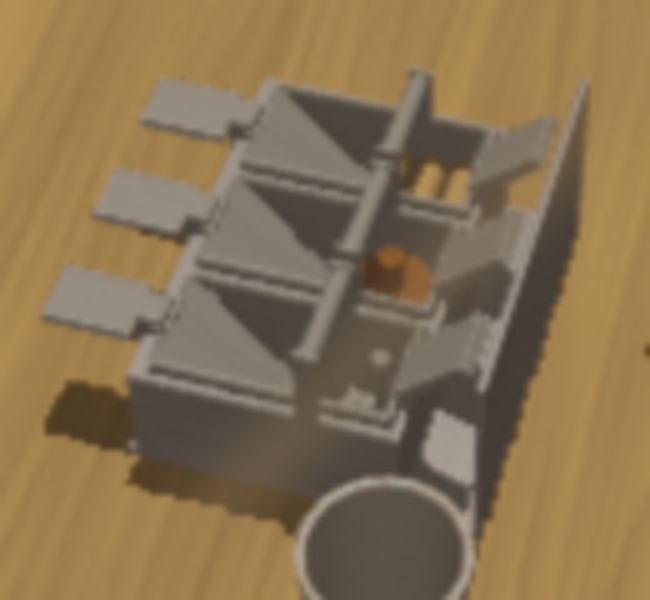

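```bash
cat > h.py <<'E'
import numpy as np, cv2
from workcell import bot, viewer
from scipy.spatial.transform import Rotation as R
def ray(cam,u,v):
    c=viewer.calibration(cam);T=c["T"]
    d=T[:3,:3]@np.array([(u-c["cx"])/c["fx"],(v-c["cy"])/c["fy"],1]);return T[:3,3],d
def onz(cam,u,v,z):
    o,d=ray(cam,u,v);return o+d*(z-o[2])/d[2]
def proj(cam,p):
    c=viewer.calibration(cam);T=c["T"];q=T[:3,:3].T@(np.asarray(p)-T[:3,3]);return c["fx"]*q[0]/q[2]+c["cx"],c["fy"]*q[1]/q[2]+c["cy"]
def tri(u1,v1,u2,v2):
    # top, side
    a,d=ray("top",u1,v1);b,e=ray("side",u2,v2);d/=np.linalg.norm(d);e/=np.linalg.norm(e)
    s=np.linalg.lstsq(np.c_[d,-e],b-a,rcond=None)[0];p=a+d*s[0];q=b+e*s[1];return (p+q)/2,np.linalg.norm(p-q)
E
cat > m.py <<'E'
from h import *
np.set_printoptions(precision=4,suppress=True)
ct=lambda X,Y:((X+.5)/5-.5+160,(Y+.5)/5-.5+180)
cs=lambda X,Y:((X+.5)/5-.5+230,(Y+.5)/5-.5+255)
for n,p,z in [("pad2f",(166.5,74),.067),("pad1f",(293,77),.067),("pad0f",(419,82),.067),("pad2b",(164,163),.07),("TL",(97,173),.062),("TR",(490,185),.062),("BL",(86,428),.062),("bar2L",(118,337),.092),("bar2R",(203,336),.092),("bar1L",(235,338),.092),("bar1R",(330,340),.092),("bbL",(52,500),.112),("bbR",(480,512),.112),
 ("tab2L",(98,484),.098),("tab2R",(165,486),.098)]:
    print(n,onz("top",*ct(*p),z))
for n,p,z in [("sbar2 near",(305,357),.092),("sbar0 far",(418,72),.097),("spad2 fl",(42,317),.067),("spad2 fr",(68,265),.067)]:
    print(n,onz("side",*cs(*p),z))
for n,p in [("cup",(148,270)),("tub1",(415,203)),("tub2",(498,183)),("tub3",(517,265)),("tub4",(435,281))]:
    print(n,onz("top",*p,.085 if n=="cup" else .055))
E
python3 m.py
```

```text
pad2f [0.6466 0.3484 0.067 ]
pad1f [0.644  0.2841 0.067 ]
pad0f [0.6404 0.2201 0.067 ]
pad2b [0.6006 0.3488 0.07  ]
TL [0.5971 0.3847 0.062 ]
TR [0.5877 0.1849 0.062 ]
BL [0.4676 0.3896 0.062 ]
bar2L [0.5113 0.3663 0.092 ]
bar2R [0.5111 0.3243 0.092 ]
bar1L [0.5098 0.3084 0.092 ]
bar1R [0.5081 0.2614 0.092 ]
bbL [0.4312 0.3931 0.112 ]
bbR [0.4221 0.1856 0.112 ]
tab2L [0.4388 0.3743 0.098 ]
tab2R [0.4373 0.3415 0.098 ]
sbar2 near [0.5149 0.3789 0.092 ]
sbar0 far [0.5068 0.2011 0.097 ]
spad2 fl [0.6456 0.3674 0.067 ]
spad2 fr [0.6444 0.3353 0.067 ]
cup [0.456 0.455 0.085]
tub1 [ 0.6171 -0.2173  0.055 ]
tub2 [ 0.6654 -0.4317  0.055 ]
tub3 [ 0.4546 -0.4703  0.055 ]
tub4 [ 0.4175 -0.2614  0.055 ]
```

>>> arm_command([
  [0, [0, 0, 0], [0, 0, 1]],
  [0, [0, 0, 0], [0, 0, 1]],
])

```text
time: 0.35
ee_pos: [0.2176, 0.505, 0.2308]
tcp_rot: [-180.0, 0.0, 144.5]
wrist_force: [-0.2, 0.5, -0.6]
opening: 0.0514
```

Run:
```python
from h import *
o=bot.get_obs();print(o["q"],o["tcp_rot"],o["ee_pos"])
```

```text
[ 6.66922225e+01  4.99908810e+00  1.00509198e+01  9.50988604e+01
 -6.10987610e-04  1.02197900e+02] [-1.79954162e+02  1.05338261e-02  1.44494327e+02] [0.21756636 0.50498706 0.23084581]
```

```bash
cat >> h.py <<'E'
def plan(pos,rpy,n,start=None,r=2):
    """n rows, straight line; prints rows (units) from current (or start) pose"""
    o=bot.get_obs()
    p0,r0=(o["ee_pos"],o["tcp_rot"]) if start is None else start
    A=R.from_euler("xyz",r0,degrees=True);B=R.from_euler("xyz",rpy,degrees=True)
    w=(A.inv()*B).as_rotvec(degrees=True)/n/6
    dp=(np.array(pos)-p0)/n
    for i in range(n):
        Ri=A*R.from_rotvec(w*i*6,degrees=True)
        print([list(map(float,np.round(Ri.inv().apply(dp)/.06,r))),list(map(float,np.round(w,r)))])
E
python3 - <<'E'
from h import *
print("q", bot.get_obs()["q"])
plan((.4,.43,.231),(180,0,205.5),11)
plan((.632,.350,.11),(180,0,267.3),11,start=((.4,.43,.231),(180,0,205.5)))
E
```

```text
q [ 6.66922225e+01  4.99908810e+00  1.00509198e+01  9.50988604e+01
 -6.10987610e-04  1.02197900e+02]
[[-0.29, 0.07, -0.0], [-0.0, -0.0, -0.92]]
[[-0.3, 0.04, -0.0], [-0.0, -0.0, -0.92]]
[[-0.3, 0.01, -0.0], [-0.0, -0.0, -0.92]]
[[-0.3, -0.02, -0.0], [-0.0, -0.0, -0.92]]
[[-0.3, -0.05, -0.0], [-0.0, -0.0, -0.92]]
[[-0.29, -0.08, -0.0], [-0.0, -0.0, -0.92]]
[[-0.28, -0.1, -0.0], [-0.0, -0.0, -0.92]]
[[-0.27, -0.13, -0.0], [-0.0, -0.0, -0.92]]
[[-0.26, -0.15, -0.0], [-0.0, -0.0, -0.92]]
[[-0.24, -0.18, -0.0], [-0.0, -0.0, -0.92]]
[[-0.22, -0.2, -0.0], [-0.0, -0.0, -0.92]]
[[-0.27, -0.26, 0.18], [0.0, 0.0, -0.94]]
[[-0.24, -0.29, 0.18], [0.0, 0.0, -0.94]]
[[-0.21, -0.31, 0.18], [0.0, 0.0, -0.94]]
[[-0.18, -0.33, 0.18], [0.0, 0.0, -0.94]]
[[-0.15, -0.34, 0.18], [0.0, 0.0, -0.94]]
[[-0.11, -0.35, 0.18], [0.0, 0.0, -0.94]]
[[-0.08, -0.36, 0.18], [0.0, 0.0, -0.94]]
[[-0.04, -0.37, 0.18], [0.0, 0.0, -0.94]]
[[-0.0, -0.37, 0.18], [0.0, 0.0, -0.94]]
[[0.03, -0.37, 0.18], [0.0, 0.0, -0.94]]
[[0.07, -0.37, 0.18], [0.0, 0.0, -0.94]]
```

>>> arm_command([
  [0, [-0.29, 0.07, 0], [0, 0, -0.92]],
  [0, [-0.3, 0.04, 0], [0, 0, -0.92]],
  [0, [-0.3, 0.01, 0], [0, 0, -0.92]],
  [0, [-0.3, -0.02, 0], [0, 0, -0.92]],
  [0, [-0.3, -0.05, 0], [0, 0, -0.92]],
  [0, [-0.29, -0.08, 0], [0, 0, -0.92]],
  [0, [-0.28, -0.1, 0], [0, 0, -0.92]],
  [0, [-0.27, -0.13, 0], [0, 0, -0.92]],
  [0, [-0.26, -0.15, 0], [0, 0, -0.92]],
  [0, [-0.24, -0.18, 0], [0, 0, -0.92]],
  [0, [-0.22, -0.2, 0], [0, 0, -0.92]],
])

```text
time: 1.72
ee_pos: [0.4014, 0.4297, 0.2308]
tcp_rot: [-180.0, -0.0, -154.4]
wrist_force: [0.5, -0.3, 0.4]
opening: -0.0005
```

>>> arm_command([
  [0, [-0.27, -0.26, 0], [0, 0, -0.94]],
  [0, [-0.24, -0.29, 0], [0, 0, -0.94]],
  [0, [-0.21, -0.31, 0.1], [0, 0, -0.94]],
  [0, [-0.18, -0.33, 0.1], [0, 0, -0.94]],
  [0, [-0.15, -0.34, 0.2], [0, 0, -0.94]],
  [0, [-0.11, -0.35, 0.2], [0, 0, -0.94]],
  [0, [-0.08, -0.36, 0.2], [0, 0, -0.94]],
  [0, [-0.04, -0.37, 0.2], [0, 0, -0.94]],
  [0, [0, -0.37, 0.2], [0, 0, -0.94]],
  [0, [0.03, -0.37, 0.2], [0, 0, -0.94]],
  [0, [0.07, -0.37, 0.2], [0, 0, -0.94]],
  [0, [0, 0, 0], [0, 0, 0]],
])

```text
time: 3.22
ee_pos: [0.634, 0.3496, 0.1328]
tcp_rot: [179.8, -0.1, -92.6]
wrist_force: [-1.2, 0.4, -1.0]
opening: -0.0
```

Run:
```python
from h import *
for n,(a,b,c,d) in (("side",(200,400,220,380)),("top",(140,300,160,300))):
    im=viewer.camera(n)[c:d,a:b]; cv2.imwrite(f"pics/{n}1.png",cv2.resize(im,None,fx=3.7,fy=3.7,interpolation=cv2.INTER_CUBIC))
o=bot.get_obs();print(o["q"],o["tcp_rot"],o["ee_pos"],o["wrist_force"],o["opening"],o["time"])
print(proj("side",o["ee_pos"]),proj("top",o["ee_pos"]))
plan((.632,.350,.078),(180,0,267.3),2)
```

```text
[ 2.89691605e+01  2.93078180e+01  2.95059277e+01  9.02585355e+01
  1.11827099e-02 -5.83825429e+01] [ 1.79942681e+02 -2.21550717e-02 -9.26482914e+01] [0.6332631  0.3506416  0.13492211] [0.16992548 0.32230023 0.05216258] 7.591448649608921e-05 3.325
(np.float64(242.63286201152945), np.float64(294.3911482981315)) (np.float64(185.58666397615485), np.float64(195.25905041357018))
[[0.01, 0.01, 0.47], [0.0, -0.0, 0.0]]
[[0.01, 0.01, 0.47], [0.0, -0.0, 0.0]]
```

View pics/side1.png

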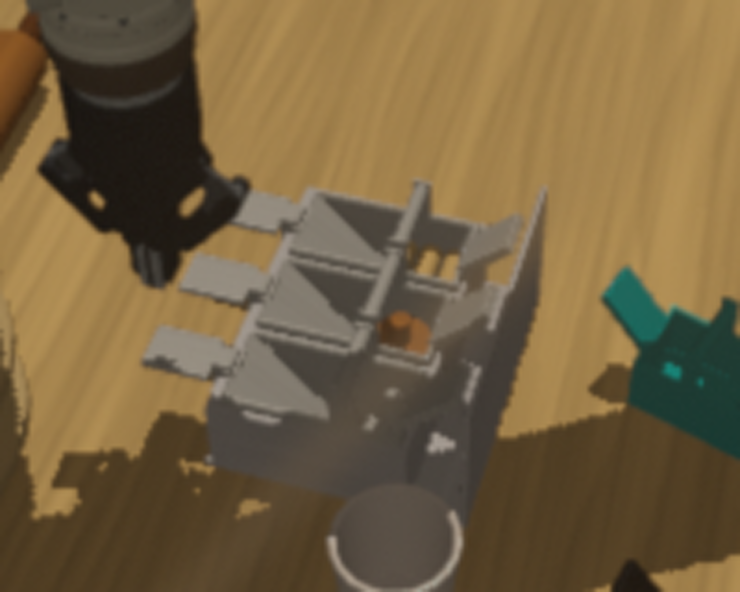

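View pics/top1.png

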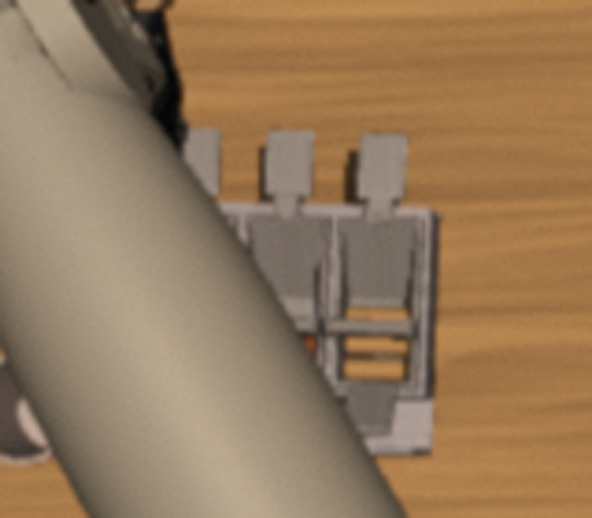

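>>> arm_command([
  [0, [0, 0, 0.5], [0, 0, 0]],
  [0, [0, 0, 0.45], [0, 0, 0]],
  [0, [0, 0, 0.1], [0, 0, 0]],
  [0, [0, 0, 0.07], [0, 0, 0]],
  [0, [0, 0, 0], [0, 0, 0]],
])

```text
time: 3.95
ee_pos: [0.6339, 0.351, 0.0693]
tcp_rot: [-179.9, 0.0, -92.6]
wrist_force: [0.7, 0.2, 0.3]
opening: -0.0004
```

>>> arm_command([
  [0, [0, 0, 0.05], [0, 0, 0]],
  [0, [0, 0, 0.05], [0, 0, 0]],
  [0, [0, 0, 0.05], [0, 0, 0]],
  [0, [0, 0, 0], [0, 0, 0]],
])

```text
time: 4.45
ee_pos: [0.6355, 0.3509, 0.0608]
tcp_rot: [-179.8, 0.1, -92.6]
wrist_force: [4.3, 0.7, 5.4]
opening: 0.0002
```

```bash
cat > shot.py <<'E'
import sys
from h import *
t=sys.argv[1];n=sys.argv[2];a,b,c,d=map(int,sys.argv[3:7])
im=viewer.camera(n)[c:d,a:b]; f=min(800/(b-a),600/(d-c),5)
cv2.imwrite(f"pics/{t}.png",cv2.resize(im,None,fx=f,fy=f,interpolation=cv2.INTER_CUBIC))
o=bot.get_obs();print("scale",f,{k:np.round(o[k],4) for k in("time","q","ee_pos","tcp_rot","wrist_force","opening")})
E
python3 shot.py p2 side 200 340 250 370
```

```text
scale 5.0 {'time': np.float64(4.5), 'q': array([ 2.89306e+01,  2.92317e+01,  2.12360e+01,  8.17433e+01,
       -4.60000e-02, -5.84883e+01]), 'ee_pos': array([0.6354, 0.3509, 0.0609]), 'tcp_rot': array([-1.797535e+02,  9.720000e-02, -9.258090e+01]), 'wrist_force': array([3.9815, 0.6781, 4.6336]), 'opening': np.float64(-0.0004)}
```

View pics/p2.png

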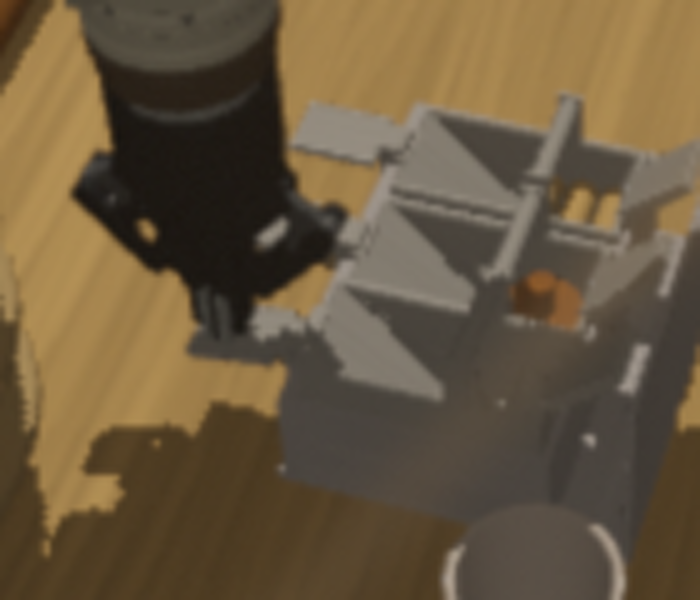

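>>> arm_command([
  [0, [0, 0, 0.05], [0, 0, 0]],
  [0, [0, 0, 0.03], [0, 0, 0]],
  [0, [0, 0, 0], [0, 0, 0]],
])

```text
time: 4.88
ee_pos: [0.6363, 0.3509, 0.0566]
tcp_rot: [-179.6, 0.1, -92.6]
wrist_force: [7.2, -1.0, 6.3]
opening: 0.0
```

```bash
python3 shot.py p3 side 200 340 250 370
```

```text
scale 5.0 {'time': np.float64(4.925), 'q': array([ 2.89127e+01,  2.92726e+01,  2.08255e+01,  8.11923e+01,
       -7.98000e-02, -5.84878e+01]), 'ee_pos': array([0.6362, 0.3509, 0.0567]), 'tcp_rot': array([-1.796508e+02,  1.205000e-01, -9.259940e+01]), 'wrist_force': array([7.1491, 0.391 , 5.7906]), 'opening': np.float64(-0.0001)}
```

View pics/p3.png

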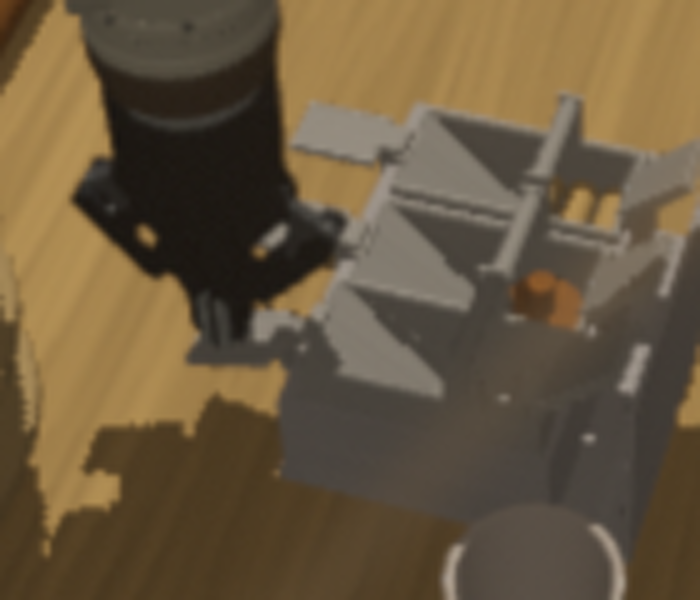

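>>> arm_command([
  [0, [0, 0, 0.05], [0, 0, 0]],
  [0, [0, 0, 0], [0, 0, 0]],
  [0, [0, 0, 0], [0, 0, 0]],
])

```text
time: 5.3
ee_pos: [0.6367, 0.3509, 0.054]
tcp_rot: [-179.6, 0.1, -92.6]
wrist_force: [10.3, -1.2, 5.8]
opening: 0.0
```

```bash
python3 shot.py p4 side 200 340 250 370
```

```text
scale 5.0 {'time': np.float64(5.35), 'q': array([ 28.9017,  29.3013,  20.5717,  80.8456,  -0.1049, -58.4889]), 'ee_pos': array([0.6367, 0.3509, 0.054 ]), 'tcp_rot': array([-1.79583e+02,  1.32600e-01, -9.26094e+01]), 'wrist_force': array([10.2663, -1.4114,  6.9121]), 'opening': np.float64(-0.0004)}
```

View pics/p4.png

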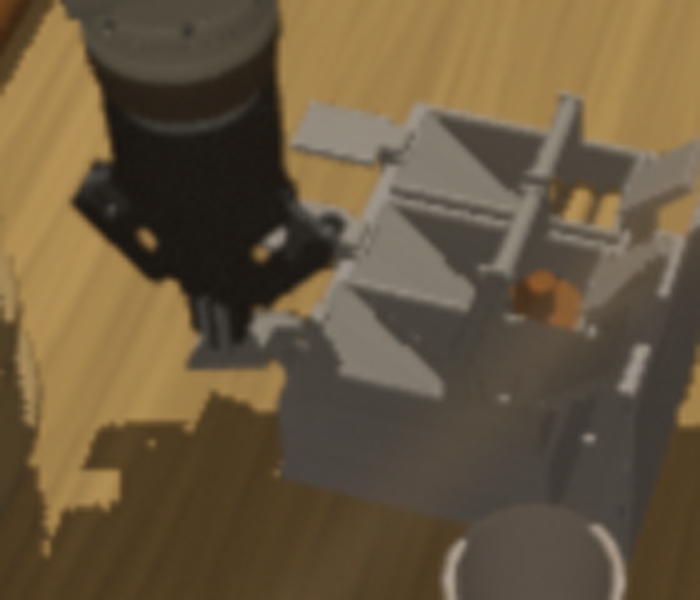

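>>> arm_command([
  [0, [0, -0.05, 0.02], [0, 0, 0]],
  [0, [0, -0.03, 0.03], [0, 0, 0]],
  [0, [0, 0, 0], [0, 0, 0]],
])

```text
time: 5.72
ee_pos: [0.6399, 0.3511, 0.0518]
tcp_rot: [-179.8, 0.2, -92.6]
wrist_force: [-0.8, -0.4, 14.1]
opening: -0.0001
```

```bash
python3 shot.py p5 side 200 340 250 370
```

```text
scale 5.0 {'time': np.float64(5.775), 'q': array([ 2.87504e+01,  2.98917e+01,  2.11524e+01,  8.09623e+01,
        9.00000e-04, -5.86859e+01]), 'ee_pos': array([0.6399, 0.3511, 0.0518]), 'tcp_rot': array([-1.797456e+02,  1.559000e-01, -9.256340e+01]), 'wrist_force': array([-0.8686, -0.6843, 14.5397]), 'opening': np.float64(-0.0001)}
```

View pics/p5.png

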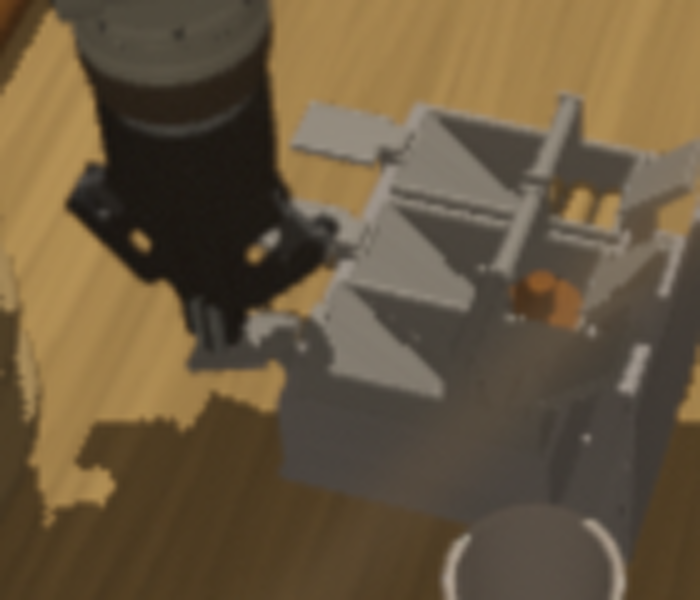

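>>> arm_command([
  [0, [0, 0, -0.3], [0, 0, 0]],
  [0, [0, 0, -0.9], [0, 0, 0]],
  [0, [0.3, -0.5, -0.9], [0, 0, 0]],
  [0, [0.8, -0.8, 0], [0, 0, 0]],
  [0.5, [0.8, -0.8, 0], [0, 0, 0]],
  [0.5, [0.8, 0, 0], [0, 0, 0]],
])

```text
time: 6.52
ee_pos: [0.7518, 0.1896, 0.1673]
tcp_rot: [179.7, -0.1, -92.6]
wrist_force: [-0.2, 0.1, 0.1]
opening: 0.0358
```

```bash
python3 shot.py p6 side 230 360 255 375;python3 shot.py p7 top 160 280 180 300
```

```text
scale 5.0 {'time': np.float64(6.575), 'q': array([ 13.7717,  39.5213,  48.2994,  99.0349,  -0.1134, -73.3823]), 'ee_pos': array([0.7505, 0.1834, 0.1696]), 'tcp_rot': array([179.7863,  -0.1821, -92.8455]), 'wrist_force': array([-0.9217, -2.774 ,  0.6508]), 'opening': np.float64(0.0419)}
scale 5.0 {'time': np.float64(6.625), 'q': array([ 1.39551e+01,  3.94338e+01,  4.83768e+01,  9.90928e+01,
       -5.50000e-02, -7.31880e+01]), 'ee_pos': array([0.7499, 0.1861, 0.1715]), 'tcp_rot': array([ 1.798725e+02, -9.600000e-02, -9.285670e+01]), 'wrist_force': array([-0.78  ,  0.5365,  0.2542]), 'opening': np.float64(0.0426)}
```

View pics/p6.png

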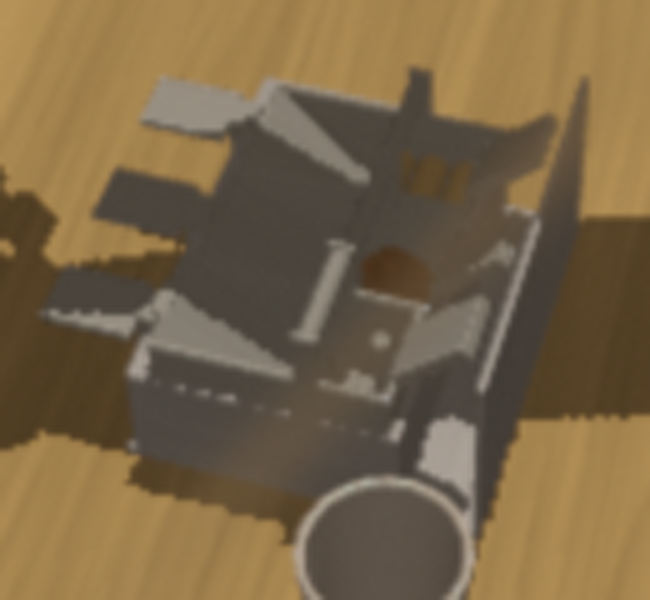

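View pics/p7.png

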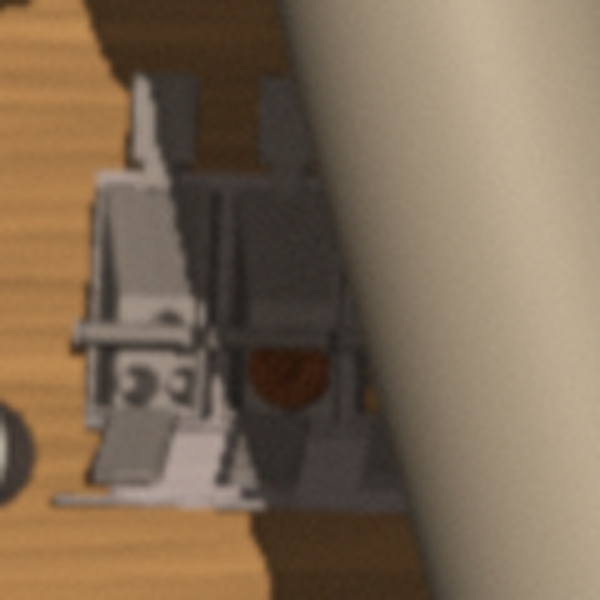

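Run:
```python
from h import *
np.set_printoptions(precision=4,suppress=True)
ct=lambda X,Y:((X+.5)/5-.5+160,(Y+.5)/5-.5+180)
cs=lambda X,Y:((X+.5)/5-.5+230,(Y+.5)/5-.5+255)
print(tri(*ct(137,335),*cs(322,290)))
print(onz("top",*ct(75,335),.11),onz("top",*ct(198,337),.11))
print(onz("side",*cs(340,243),.11),onz("side",*cs(305,338),.11))
plan((.513,.355,.16),(180,0,267.3),6)
```

```text
(array([0.5123, 0.3532, 0.1086]), np.float64(0.0027538801421229096))
[0.5113 0.3829 0.11  ] [0.5094 0.3229 0.11  ]
[0.5126 0.3263 0.11  ] [0.5135 0.382  0.11  ]
[[-0.44, 0.68, 0.03], [0.0, -0.0, -0.0]]
[[-0.44, 0.68, 0.03], [0.0, -0.0, -0.0]]
[[-0.44, 0.68, 0.03], [0.0, -0.0, -0.0]]
[[-0.44, 0.68, 0.03], [0.0, -0.0, -0.0]]
[[-0.44, 0.68, 0.03], [0.0, -0.0, -0.0]]
[[-0.44, 0.68, 0.03], [0.0, -0.0, -0.0]]
```

>>> arm_command([
  [0.5, [-0.44, 0.68, 0], [0, 0, 0]],
  [0.5, [-0.44, 0.68, 0], [0, 0, 0]],
  [0.5, [-0.44, 0.68, 0], [0, 0, 0]],
  [0.5, [-0.44, 0.68, 0], [0, 0, 0]],
  [0.5, [-0.44, 0.68, 0], [0, 0, 0]],
  [0.5, [-0.4, 0.65, 0], [0, 0, 0]],
  [0.5, [0, 0, 0], [0, 0, 0]],
  [0.5, [0, 0, 0], [0, 0, 0]],
])

```text
time: 7.62
ee_pos: [0.5131, 0.3584, 0.1735]
tcp_rot: [-180.0, 0.0, -92.5]
wrist_force: [-0.2, -0.9, -0.0]
opening: 0.0429
```

```bash
python3 shot.py p8 side 230 360 235 355
python3 - <<'E'
from h import *
plan((.512,.3535,.125),(180,0,267.3),2)
E
```

```text
scale 5.0 {'time': np.float64(7.675), 'q': array([ 3.48901e+01,  1.47525e+01,  1.47733e+01,  8.99864e+01,
       -9.00000e-03, -5.25557e+01]), 'ee_pos': array([0.5135, 0.358 , 0.1732]), 'tcp_rot': array([-1.799672e+02,  1.380000e-02, -9.255430e+01]), 'wrist_force': array([ 0.0813, -0.3295,  0.4516]), 'opening': np.float64(0.0426)}
[[0.04, 0.01, 0.4], [-0.0, 0.0, 0.01]]
[[0.04, 0.01, 0.4], [-0.0, 0.0, 0.01]]
```

View pics/p8.png

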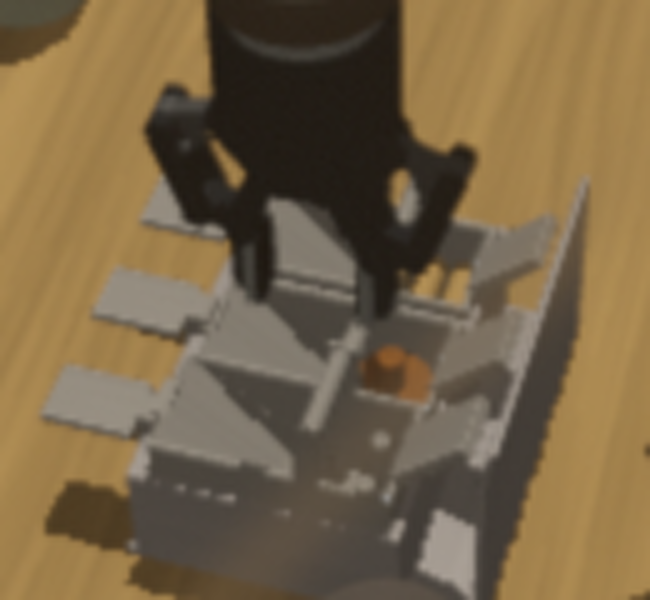

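>>> arm_command([
  [0.5, [0.04, 0.01, 0.4], [0, 0, 0]],
  [0.5, [0.04, 0.01, 0.4], [0, 0, 0]],
  [0.5, [0, 0, 0.3], [0, 0, 0]],
  [0.5, [0, 0, 0.25], [0, 0, 0]],
  [0.5, [0, 0, 0], [0, 0, 0]],
])

```text
time: 8.3
ee_pos: [0.5116, 0.353, 0.0906]
tcp_rot: [179.9, -0.1, -92.6]
wrist_force: [-0.3, -0.1, 0.6]
opening: 0.0429
```

```bash
python3 shot.py p9 side 230 360 235 355
```

```text
scale 5.0 {'time': np.float64(8.35), 'q': array([ 3.46110e+01,  1.43503e+01,  5.29280e+00,  8.09659e+01,
        1.70000e-03, -5.28262e+01]), 'ee_pos': array([0.5119, 0.3533, 0.0917]), 'tcp_rot': array([ 1.799803e+02, -1.280000e-02, -9.256280e+01]), 'wrist_force': array([-0.1891,  0.2728,  0.4934]), 'opening': np.float64(0.0426)}
```

View pics/p9.png

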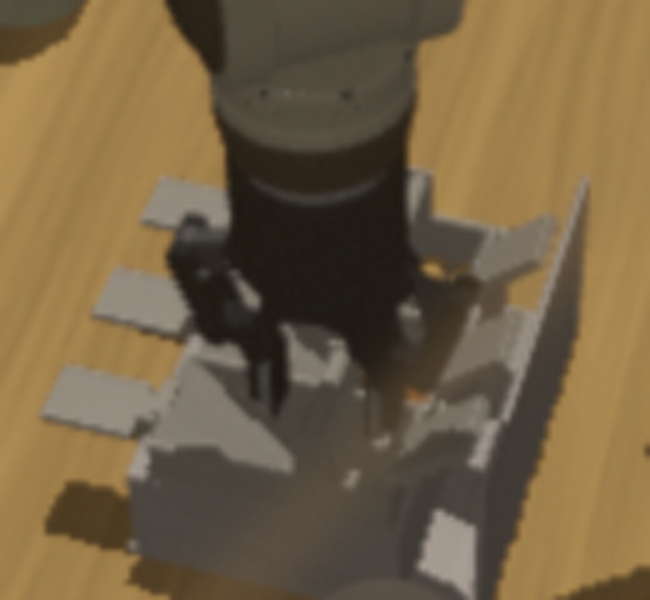

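>>> arm_command([
  [0, [0, 0, 0], [0, 0, 0]],
  [0, [0, 0, 0], [0, 0, 0]],
  [0, [0, 0, 0], [0, 0, 0]],
  [0, [0, 0, 0], [0, 0, 0]],
], newtons=40)

```text
time: 8.85
ee_pos: [0.5122, 0.3536, 0.0924]
tcp_rot: [-179.9, 0.0, -92.5]
wrist_force: [1.7, 1.4, 1.7]
opening: 0.0083
```

>>> arm_command([
  [0, [0, 0, -0.1], [0, 0, 0]],
  [0, [0, 0, -0.15], [0, 0, 0]],
  [0, [0, 0, -0.2], [0, 0, 0]],
  [0, [0, 0, -0.2], [0, 0, 0]],
])

```text
time: 9.35
ee_pos: [0.5118, 0.3534, 0.1317]
tcp_rot: [-180.0, 0.0, -92.5]
wrist_force: [-0.3, -0.1, -2.9]
opening: 0.0082
```

```bash
python3 shot.py p10 side 230 360 235 355
```

```text
scale 5.0 {'time': np.float64(9.4), 'q': array([ 3.46262e+01,  1.39744e+01,  9.47610e+00,  8.53527e+01,
        1.00000e-03, -5.28273e+01]), 'ee_pos': array([0.5123, 0.3538, 0.1337]), 'tcp_rot': array([-1.798818e+02,  9.090000e-02, -9.254640e+01]), 'wrist_force': array([-0.8519, -0.1413, -1.5825]), 'opening': np.float64(0.0085)}
```

View pics/p10.png

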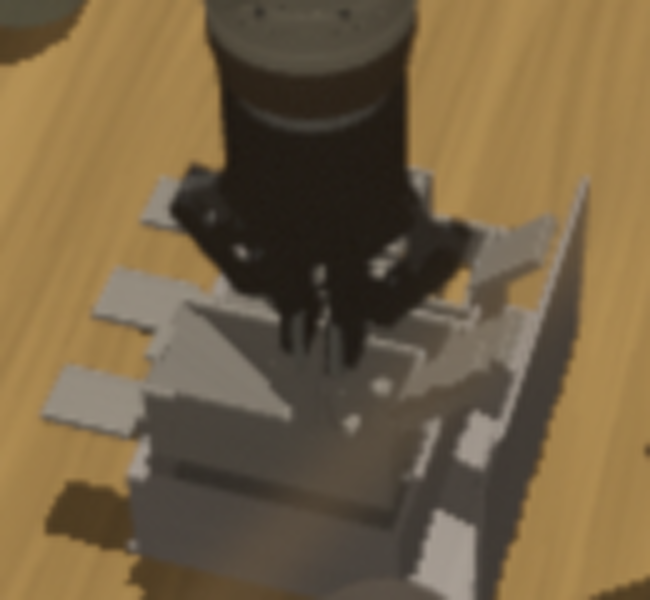

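>>> arm_command([
  [0, [0, 0, -0.3], [0, 0, 0]],
  [0, [0, 0, -0.4], [0, 0, 0]],
  [0, [0, 0, -0.4], [0, 0, 0]],
  [0, [0, 0, -0.2], [0, 0, 0]],
  [0, [0, 0, 0], [0, 0, 0]],
])

```text
time: 10.02
ee_pos: [0.5121, 0.3536, 0.2096]
tcp_rot: [-179.9, 0.1, -92.5]
wrist_force: [1.2, -0.1, -3.5]
opening: 0.008
```

```bash
python3 shot.py p11 side 200 400 180 340
python3 - <<'E'
from h import *
plan((.5,-.032,.205),(180,0,-180),18)
E
```

```text
scale 3.75 {'time': np.float64(10.075), 'q': array([ 3.46243e+01,  1.47462e+01,  1.86790e+01,  9.39345e+01,
       -4.00000e-04, -5.28274e+01]), 'ee_pos': array([0.5119, 0.3534, 0.2086]), 'tcp_rot': array([ 1.799988e+02, -1.300000e-03, -9.254830e+01]), 'wrist_force': array([-0.2395, -0.526 , -2.9545]), 'opening': np.float64(0.0082)}
[[0.36, -0.0, 0.0], [-0.0, -0.0, 0.81]]
[[0.36, -0.04, 0.0], [-0.0, -0.0, 0.81]]
[[0.35, -0.07, 0.0], [-0.0, -0.0, 0.81]]
[[0.34, -0.09, 0.0], [-0.0, -0.0, 0.81]]
[[0.34, -0.12, 0.0], [-0.0, -0.0, 0.81]]
[[0.32, -0.15, 0.0], [-0.0, -0.0, 0.81]]
[[0.31, -0.18, 0.0], [-0.0, -0.0, 0.81]]
[[0.29, -0.2, 0.0], [-0.0, -0.0, 0.81]]
[[0.27, -0.23, 0.0], [-0.0, -0.0, 0.81]]
[[0.25, -0.25, 0.0], [-0.0, -0.0, 0.81]]
[[0.23, -0.27, 0.0], [-0.0, -0.0, 0.81]]
[[0.21, -0.29, 0.0], [-0.0, -0.0, 0.81]]
[[0.18, -0.31, 0.0], [-0.0, -0.0, 0.81]]
[[0.16, -0.32, 0.0], [-0.0, -0.0, 0.81]]
[[0.13, -0.33, 0.0], [-0.0, -0.0, 0.81]]
[[0.1, -0.34, 0.0], [-0.0, -0.0, 0.81]]
[[0.07, -0.35, 0.0], [-0.0, -0.0, 0.81]]
[[0.04, -0.35, 0.0], [-0.0, -0.0, 0.81]]
```

View pics/p11.png

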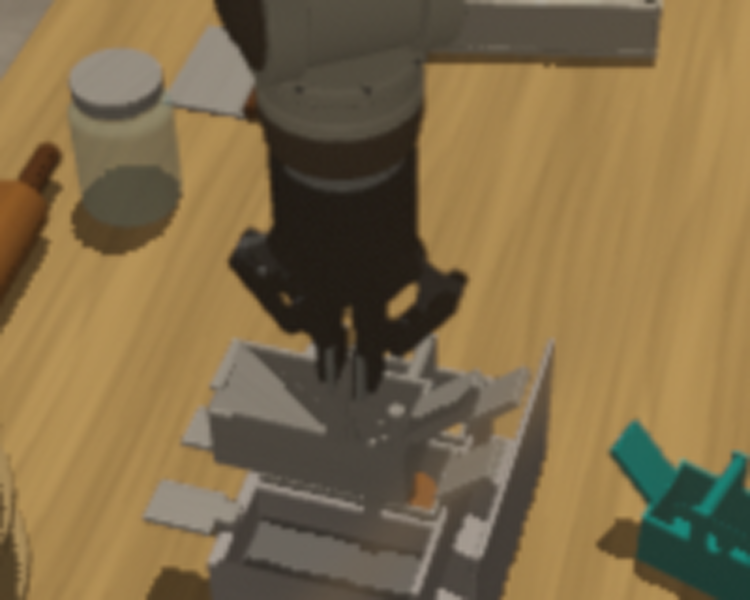

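>>> arm_command([
  [0, [0.18, 0, 0], [0, 0, 0.3]],
  [0, [0.36, -0.02, 0], [0, 0, 0.81]],
  [0, [0.36, -0.05, 0], [0, 0, 0.81]],
  [0, [0.35, -0.07, 0], [0, 0, 0.81]],
  [0, [0.34, -0.1, 0], [0, 0, 0.81]],
  [0, [0.34, -0.13, 0], [0, 0, 0.81]],
  [0, [0.32, -0.16, 0], [0, 0, 0.81]],
  [0, [0.31, -0.18, 0], [0, 0, 0.81]],
  [0, [0.29, -0.2, 0], [0, 0, 0.81]],
  [0, [0.27, -0.23, 0], [0, 0, 0.81]],
  [0, [0.25, -0.25, 0], [0, 0, 0.81]],
  [0, [0.23, -0.27, 0], [0, 0, 0.81]],
])

```text
time: 11.58
ee_pos: [0.4997, 0.1057, 0.2079]
tcp_rot: [180.0, -0.1, -148.1]
wrist_force: [0.4, -0.5, -4.1]
opening: 0.0084
```

Run:
```python
from h import *
o=bot.get_obs();print(o["q"],o["ee_pos"],o["tcp_rot"])
plan((.5,-.032,.205),(180,0,-180),8)
```

```text
[ 1.19478138e+01 -7.64660356e-01  1.56030459e+00  9.23993608e+01
 -9.65706457e-03 -1.99893445e+01] [0.49969007 0.1056877  0.20787948] [ 1.79983643e+02 -7.32152226e-02 -1.48062825e+02]
[[0.15, -0.24, 0.01], [-0.0, -0.0, 0.67]]
[[0.13, -0.25, 0.01], [-0.0, -0.0, 0.67]]
[[0.12, -0.26, 0.01], [-0.0, -0.0, 0.67]]
[[0.1, -0.27, 0.01], [-0.0, -0.0, 0.67]]
[[0.08, -0.28, 0.01], [-0.0, -0.0, 0.67]]
[[0.06, -0.28, 0.01], [-0.0, -0.0, 0.67]]
[[0.04, -0.28, 0.01], [-0.0, -0.0, 0.67]]
[[0.02, -0.29, 0.01], [-0.0, -0.0, 0.67]]
```

>>> arm_command([
  [0, [0.15, -0.24, 0], [0, 0, 0.67]],
  [0, [0.13, -0.25, 0], [0, 0, 0.67]],
  [0, [0.12, -0.26, 0], [0, 0, 0.67]],
  [0, [0.1, -0.27, 0], [0, 0, 0.67]],
  [0, [0.08, -0.28, 0], [0, 0, 0.67]],
  [0, [0.06, -0.28, 0], [0, 0, 0.67]],
  [0, [0.04, -0.28, 0], [0, 0, 0.6]],
  [0, [0.02, -0.15, 0], [0, 0, 0.2]],
  [0, [0, 0, 0], [0, 0, 0]],
  [0, [0, 0, 0], [0, 0, 0]],
])

```text
time: 12.82
ee_pos: [0.5, -0.0217, 0.2087]
tcp_rot: [180.0, 0.0, -176.7]
wrist_force: [-0.3, -0.0, -2.9]
opening: 0.0082
```

```bash
python3 shot.py p12 side 230 480 120 310
```

```text
scale 3.1578947368421053 {'time': np.float64(12.875), 'q': array([-2.47850e+00, -2.22180e+00,  2.25000e-01,  9.24506e+01,
        8.10000e-03, -5.80070e+00]), 'ee_pos': array([ 0.5   , -0.0216,  0.2087]), 'tcp_rot': array([ 1.799915e+02, -2.900000e-03, -1.766778e+02]), 'wrist_force': array([-0.2506,  0.643 , -2.8449]), 'opening': np.float64(0.0085)}
```

View pics/p12.png

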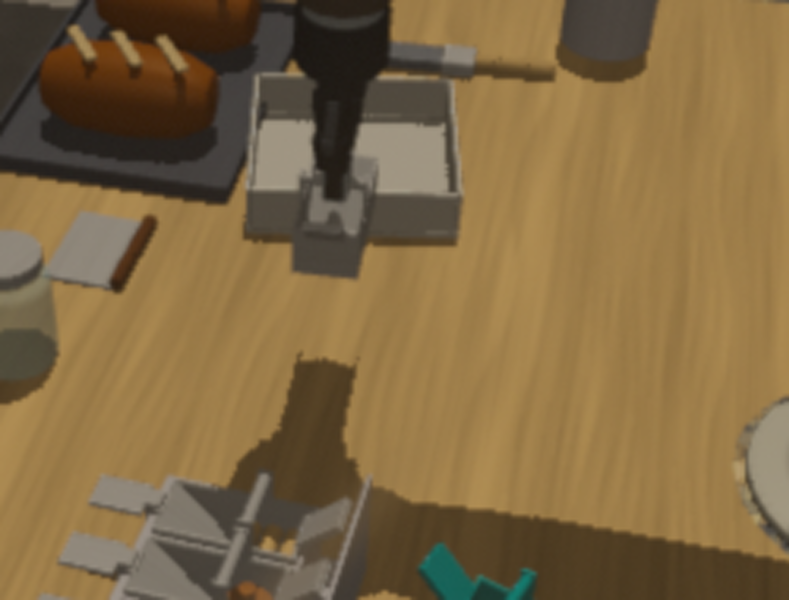

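>>> arm_command([
  [0, [0, 0, 0.3], [0, 0, 0]],
  [0, [0, 0, 0.5], [0, 0, 0]],
  [0, [0, 0, 0.5], [0, 0, 0]],
  [0, [0, 0, 0.4], [0, 0, 0]],
  [0, [0, 0, 0.3], [0, 0, 0]],
  [0, [0, 0, 0.2], [0, 0, 0]],
  [0, [0, 0, 0.1], [0, 0, 0]],
  [0, [0, 0, 0.1], [0, 0, 0]],
  [0, [0, 0, 0], [0, 0, 0]],
])

```text
time: 14.0
ee_pos: [0.5, -0.022, 0.0648]
tcp_rot: [-180.0, 0.0, -176.7]
wrist_force: [-0.9, -1.0, -3.4]
opening: 0.0081
```

```bash
python3 shot.py p13 side 280 400 170 270
```

```text
scale 5 {'time': np.float64(14.05), 'q': array([-2.52230e+00, -1.70360e+00, -1.51564e+01,  7.65268e+01,
       -1.20000e-03, -5.79110e+00]), 'ee_pos': array([ 0.5001, -0.022 ,  0.065 ]), 'tcp_rot': array([-1.799967e+02,  2.020000e-02, -1.767312e+02]), 'wrist_force': array([-0.5566,  0.306 , -2.2701]), 'opening': np.float64(0.0083)}
```

View pics/p13.png

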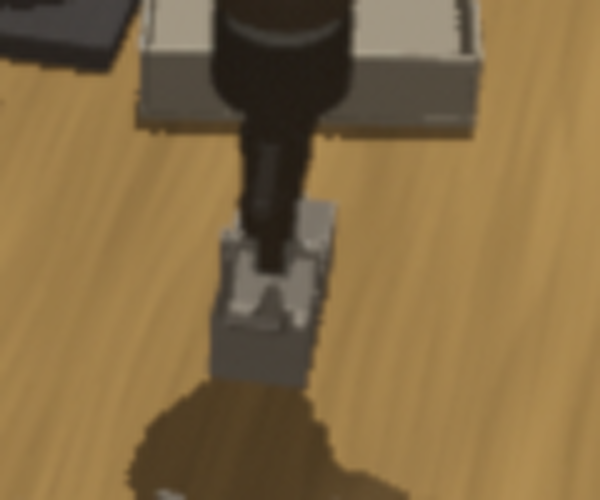

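>>> arm_command([
  [0, [0, 0, 0.06], [0, 0, 0]],
  [0, [0, 0, 0.05], [0, 0, 0]],
  [0, [0, 0, 0.04], [0, 0, 0]],
  [0, [0, 0, 0], [0, 0, 0]],
])

```text
time: 14.55
ee_pos: [0.5001, -0.0222, 0.0568]
tcp_rot: [-180.0, 0.1, -176.7]
wrist_force: [-3.4, -0.6, 6.7]
opening: 0.008
```

>>> arm_command([
  [0.2, [0, 0, 0], [0, 0, 0]],
  [0.5, [0, 0, 0], [0, 0, 0]],
  [0.5, [0, 0, 0], [0, 0, 0]],
  [0.5, [0, 0, -0.3], [0, 0, 0]],
  [0.5, [0, 0, -0.8], [0, 0, 0]],
  [0.5, [0, 0, -0.9], [0, 0, 0]],
  [0.5, [0, 0.9, -0.9], [0, 0, 0]],
  [0.5, [-0.5, 0.9, -0.3], [0, 0, 0]],
  [0.5, [-0.9, 0.9, 0], [0, 0, 0]],
])

```text
time: 15.68
ee_pos: [0.5661, 0.1246, 0.2419]
tcp_rot: [179.9, 0.3, -176.7]
wrist_force: [-0.1, -1.4, -0.1]
opening: 0.0425
```

```bash
python3 shot.py p14 side 280 440 170 290; python3 shot.py p15 top 240 420 170 300
```

```text
scale 5.0 {'time': np.float64(15.725), 'q': array([12.7371,  9.8128, 16.021 , 96.1006,  0.0981,  9.3225]), 'ee_pos': array([0.5698, 0.1293, 0.2366]), 'tcp_rot': array([ 1.798858e+02,  9.030000e-02, -1.765853e+02]), 'wrist_force': array([-4.2125,  1.7049, -3.5704]), 'opening': np.float64(0.0426)}
scale 4.444444444444445 {'time': np.float64(15.775), 'q': array([1.25676e+01, 9.60410e+00, 1.57011e+01, 9.61759e+01, 4.20000e-02,
       9.09310e+00]), 'ee_pos': array([0.5676, 0.1267, 0.2359]), 'tcp_rot': array([ 1.799710e+02, -8.450000e-02, -1.765255e+02]), 'wrist_force': array([ 0.1167, -0.184 , -1.5175]), 'opening': np.float64(0.043)}
```

View pics/p14.png

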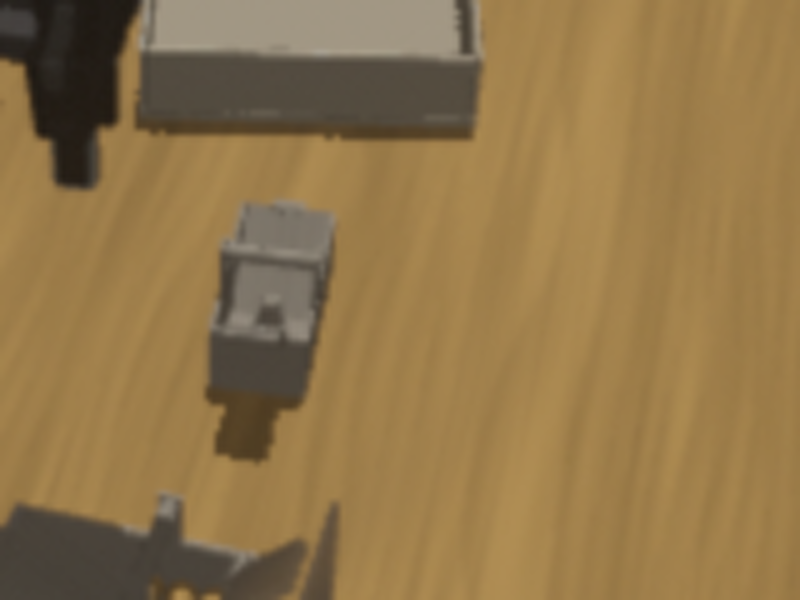

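View pics/p15.png

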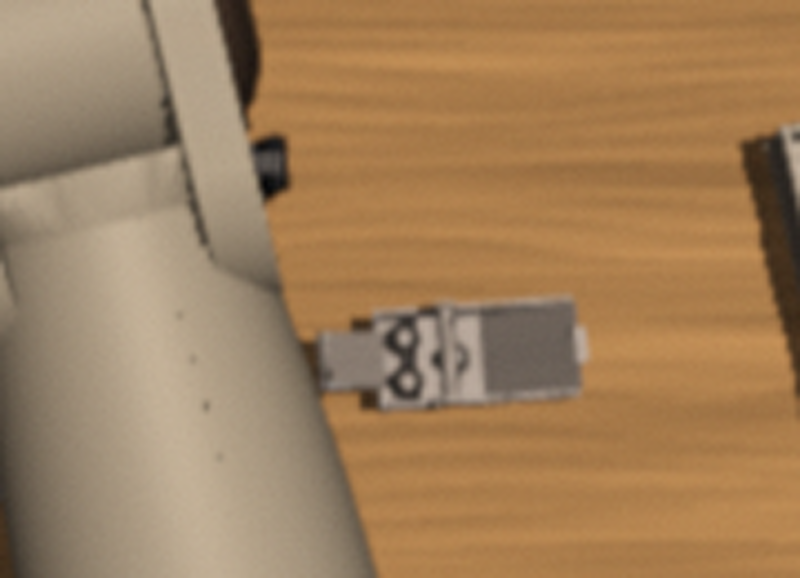

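Run:
```python
from h import *
np.set_printoptions(precision=4,suppress=True)
f=4.4444
ct=lambda X,Y:((X+.5)/f-.5+240,(Y+.5)/f-.5+170)
cs=lambda X,Y:((X+.5)/5-.5+280,(Y+.5)/5-.5+170)
P={}
for n,p,z in [("FL",(575,298),.045),("FR",(581,396),.045),("BL",(374,312),.045),("BR",(383,409),.045),("bar",(448,355),.073),("tabE1",(320,333),.074),("tabE2",(323,392),.074)]:
    P[n]=onz("top",*ct(*p),z);print(n,P[n])
d=P["FL"]-P["BL"];e=P["FR"]-P["BR"];print(np.degrees(np.arctan2(d[1],d[0])),np.degrees(np.arctan2(e[1],e[0])),np.linalg.norm(d))
c=(P["FL"]+P["FR"]+P["BL"]+P["BR"])/4;print("c",c)
for n,p,z in [("sBL",(211,331),.045),("sBR",(309,340),.045),("sbarmid",(272,253),.072)]:
    print(n,onz("side",*cs(*p),z))
```

```text
FL [ 0.5334 -0.0985  0.045 ]
FR [ 0.4769 -0.1006  0.045 ]
BL [0.5272 0.0175 0.045 ]
BR [0.4712 0.0134 0.045 ]
bar [ 0.5    -0.0232  0.073 ]
tabE1 [0.5135 0.0487 0.074 ]
tabE2 [0.4802 0.0476 0.074 ]
-86.92857829614441 -87.16508039276984 0.11622525087689155
c [ 0.5022 -0.042   0.045 ]
sBL [0.526  0.0214 0.045 ]
sBR [0.4708 0.0155 0.045 ]
sbarmid [ 0.5008 -0.0219  0.072 ]
```

```bash
cat >> h.py <<'E'
def tabpose(c,yaw,tip,extra=0.015,back=0.0):
    """TCP pose to hold tab when bin origin at c (underside centre), yaw deg, tipped front-down tip deg about origin"""
    B=R.from_euler("z",yaw,degrees=True)*R.from_euler("y",tip,degrees=True)
    s=np.sqrt(.5)
    z=np.array([s,0,-s]);y=np.array([-s,0,-s]);x=np.cross(y,z)
    M=B*R.from_matrix(np.c_[x,y,z])
    p=np.array(c)+B.apply(np.array([-.075,0,.0615])+z*(extra-back))
    return p,M.as_euler("xyz",degrees=True)
E
python3 - <<'E'
from h import *
np.set_printoptions(precision=4,suppress=True)
c=(.501,-.0405,0)
a=tabpose(c,-86.9,0,back=.08);b=tabpose(c,-86.9,0)
print(a,b)
plan(*a,9)
print();plan(*b,4,start=a)
E
```

```text
(array([0.4945, 0.0803, 0.1075]), array([-135. ,    0. , -176.9])) (array([0.4975, 0.0238, 0.0509]), array([-135. ,    0. , -176.9]))
[[0.14, -0.08, 0.24], [0.83, 0.0, 0.01]]
[[0.14, -0.06, 0.24], [0.83, 0.0, 0.01]]
[[0.14, -0.04, 0.25], [0.83, 0.0, 0.01]]
[[0.14, -0.01, 0.25], [0.83, 0.0, 0.01]]
[[0.14, 0.01, 0.25], [0.83, 0.0, 0.01]]
[[0.14, 0.03, 0.25], [0.83, 0.0, 0.01]]
[[0.14, 0.05, 0.25], [0.83, 0.0, 0.01]]
[[0.14, 0.07, 0.24], [0.83, 0.0, 0.01]]
[[0.14, 0.09, 0.23], [0.83, 0.0, 0.01]]

[[0.0, -0.0, 0.33], [0.0, 0.0, 0.0]]
[[0.0, -0.0, 0.33], [0.0, 0.0, 0.0]]
[[0.0, -0.0, 0.33], [0.0, 0.0, 0.0]]
[[0.0, -0.0, 0.33], [0.0, 0.0, 0.0]]
```

>>> arm_command([
  [0.4, [0.14, -0.08, 0.24], [0.83, 0, 0.01]],
  [0.4, [0.14, -0.06, 0.24], [0.83, 0, 0.01]],
  [0.4, [0.14, -0.04, 0.25], [0.83, 0, 0.01]],
  [0.4, [0.14, -0.01, 0.25], [0.83, 0, 0.01]],
  [0.4, [0.14, 0.01, 0.25], [0.83, 0, 0.01]],
  [0.4, [0.14, 0.03, 0.25], [0.83, 0, 0.01]],
  [0.4, [0.14, 0.05, 0.25], [0.83, 0, 0.01]],
  [0.4, [0.14, 0.07, 0.24], [0.83, 0, 0.01]],
  [0.4, [0.14, 0.09, 0.23], [0.83, 0, 0.01]],
  [0.4, [0, 0, 0], [0, 0, 0]],
  [0.4, [0, 0, 0], [0, 0, 0]],
])

```text
time: 17.15
ee_pos: [0.4927, 0.0764, 0.11]
tcp_rot: [-135.3, 0.3, -177.2]
wrist_force: [-0.3, 0.3, 0.2]
opening: 0.0342
```

```bash
python3 shot.py p16 side 240 440 150 300
python3 - <<'E'
from h import *
plan(*tabpose((.501,-.0405,0),-86.9,0),4,r=3)
E
```

```text
scale 4.0 {'time': np.float64(17.2), 'q': array([ 29.8335,  14.9838,  -2.4599,  96.5532, -38.8939,  35.7878]), 'ee_pos': array([0.4928, 0.0763, 0.1103]), 'tcp_rot': array([-135.3204,    0.3174, -177.2412]), 'wrist_force': array([-0.0376,  0.6495,  0.1511]), 'opening': np.float64(0.0341)}
[[-0.008, 0.018, 0.33], [0.013, -0.001, -0.019]]
[[-0.008, 0.018, 0.33], [0.013, -0.001, -0.019]]
[[-0.008, 0.019, 0.33], [0.013, -0.001, -0.019]]
[[-0.008, 0.019, 0.33], [0.013, -0.001, -0.019]]
```

View pics/p16.png

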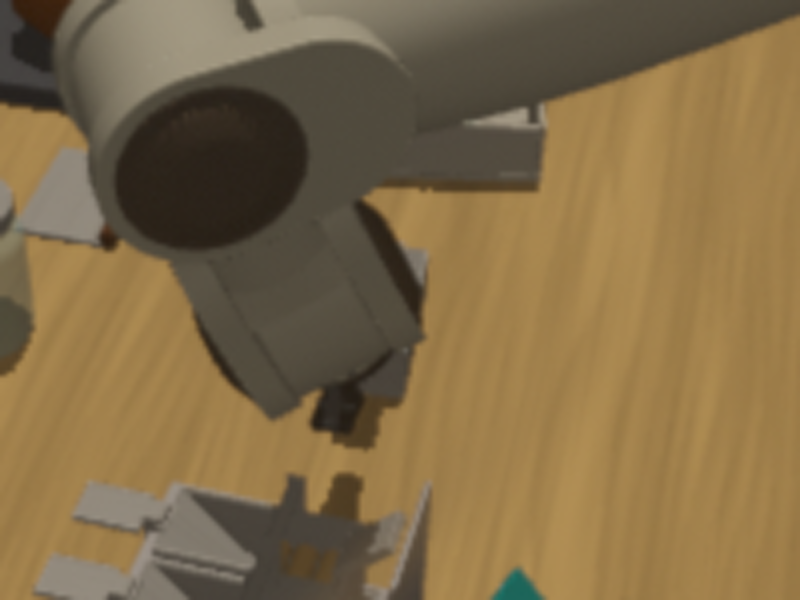

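>>> arm_command([
  [0.4, [-0.01, 0.02, 0.33], [0, 0, 0]],
  [0.4, [-0.01, 0.02, 0.33], [0, 0, 0]],
  [0.4, [-0.01, 0.02, 0.33], [0, 0, 0]],
  [0.4, [0, 0.015, 0.33], [0.05, 0, -0.05]],
  [0.4, [0, 0, 0], [0, 0, 0]],
  [0.4, [0, 0, 0], [0, 0, 0]],
])

```text
time: 17.95
ee_pos: [0.4973, 0.0241, 0.0507]
tcp_rot: [-134.9, 0.1, -177.0]
wrist_force: [-0.4, -0.2, -0.6]
opening: 0.0341
```

```bash
python3 shot.py p17 top 240 420 170 300;python3 shot.py p18 side 280 400 190 290
python3 - <<'E'
from h import *
plan(*tabpose((.501,-.0405,0),-86.9,0),1,r=3)
E
```

```text
scale 4.444444444444445 {'time': np.float64(18.0), 'q': array([ 24.8876,  13.6362, -10.7192,  86.0569, -41.0859,  29.6571]), 'ee_pos': array([0.4973, 0.0242, 0.0506]), 'tcp_rot': array([-1.349426e+02,  9.630000e-02, -1.770101e+02]), 'wrist_force': array([-0.5308,  0.6836, -0.3665]), 'opening': np.float64(0.0344)}
scale 5 {'time': np.float64(18.05), 'q': array([ 24.8992,  13.6524, -10.7293,  86.0465, -41.0908,  29.6542]), 'ee_pos': array([0.4972, 0.0243, 0.0504]), 'tcp_rot': array([-1.349324e+02,  8.120000e-02, -1.769947e+02]), 'wrist_force': array([-0.0188,  0.7142, -0.1565]), 'opening': np.float64(0.034)}
[[-0.004, -0.011, 0.001], [-0.011, -0.002, -0.021]]
```

View pics/p17.png

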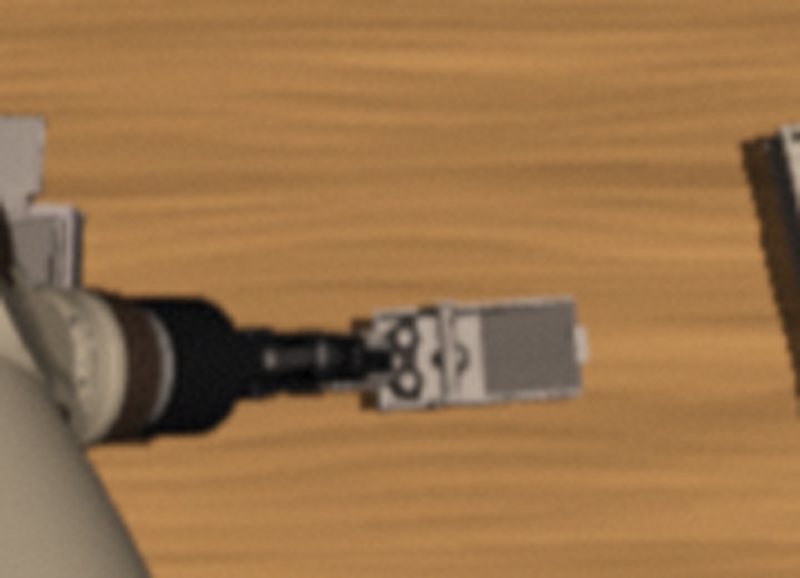

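View pics/p18.png

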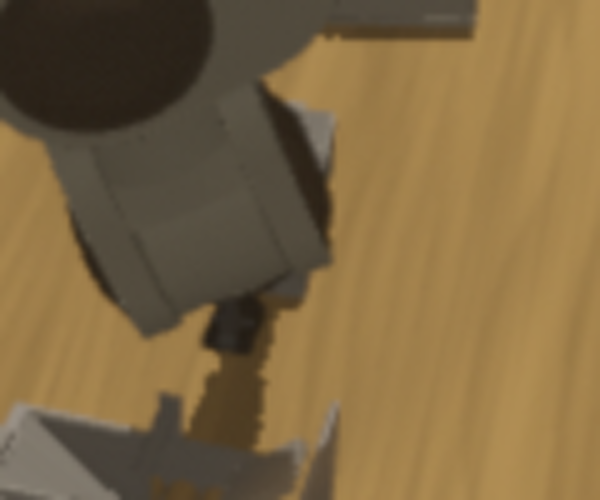

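>>> arm_command([
  [0, [0, 0, 0], [0, 0, 0]],
  [0, [0, 0, 0], [0, 0, 0]],
  [0, [0, 0, 0], [0, 0, 0]],
  [0, [0, 0, 0], [0, 0, 0]],
], newtons=90)

```text
time: 18.55
ee_pos: [0.4969, 0.0238, 0.0501]
tcp_rot: [-134.9, 0.0, -177.0]
wrist_force: [-0.2, 0.2, 5.2]
opening: 0.0072
```

>>> arm_command([
  [0, [0, 0.05, -0.05], [0, 0, 0]],
  [0, [0, -0.15, -0.15], [0, 0, 0]],
  [0, [0, -0.15, -0.15], [0, 0, 0]],
  [0, [0, 0, 0], [0, 0, 0]],
])

```text
time: 19.05
ee_pos: [0.4969, 0.0284, 0.076]
tcp_rot: [-134.9, 0.1, -177.0]
wrist_force: [0.6, -0.2, -3.1]
opening: 0.0068
```

```bash
python3 shot.py p19 top 240 420 170 300
```

```text
scale 4.444444444444445 {'time': np.float64(19.1), 'q': array([ 25.3055,  12.8426,  -8.8408,  89.1138, -40.9318,  30.1695]), 'ee_pos': array([0.4967, 0.0283, 0.0753]), 'tcp_rot': array([-1.349318e+02,  4.800000e-02, -1.770083e+02]), 'wrist_force': array([ 0.5643, -0.5107, -3.7633]), 'opening': np.float64(0.0072)}
```

View pics/p19.png

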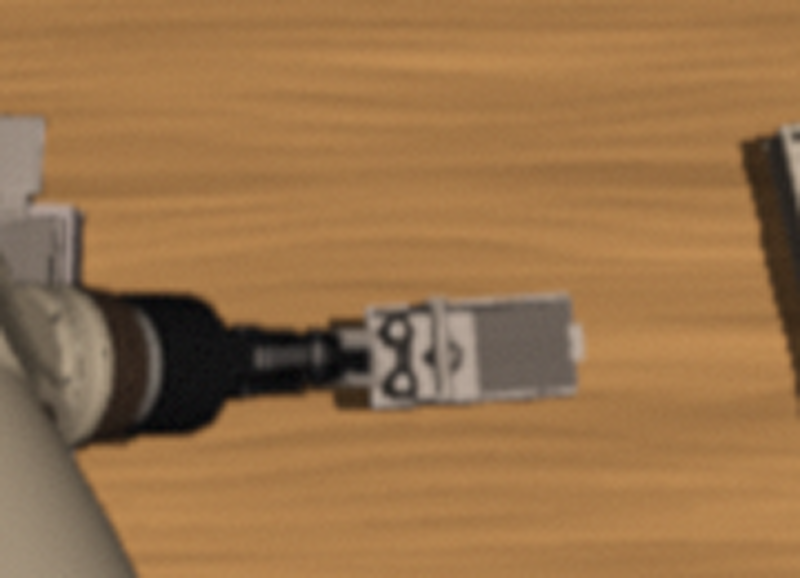

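```bash
cat > kin.py <<'E'
import numpy as np
from scipy.optimize import least_squares
from scipy.spatial.transform import Rotation as R
D=[([66.6948,5.0091,10.0375,95.0995,0,90],[.21752,.50493,.23063],[-179.93,0,156.69]),
([28.969,29.308,29.506,90.2585,.011,-58.38],[.63326,.35064,.13492],[179.94,-.02,-92.65]),
([34.8901,14.7525,14.7733,89.9864,-.009,-52.556],[.5135,.358,.1732],[-179.97,0,-92.55]),
([34.611,14.3503,5.2928,80.9659,.0017,-52.83],[.5119,.3533,.0917],[179.98,0,-92.56]),
([-2.4785,-2.2218,.225,92.4506,.008,-5.8],[.5,-.0216,.2087],[179.99,0,-176.68]),
([-2.5223,-1.7036,-15.1564,76.5268,-.001,-5.79],[.5001,-.022,.065],[-180,.02,-176.73]),
([29.8335,14.9838,-2.4599,96.5532,-38.8939,35.7878],[.4928,.0763,.1103],[-135.32,.317,-177.24]),
([24.8992,13.6524,-10.7293,86.0465,-41.0908,29.6542],[.4972,.0243,.0504],[-134.93,.08,-176.99]),
([25.3055,12.8426,-8.8408,89.1138,-40.9318,30.1695],[.4967,.0283,.0753],[-134.93,.05,-177.01])]
LO=np.array([-179.16,-48.56,-65.8,-126.05,-82.76,-180]);HI=np.array([179.16,103.87,70.77,130.52,87.17,180])
s5=1
def fk(q,P):
    h,r0,a2,a3,b3,d,L=P
    q1,q2,q3,q4,q5,q6=np.radians(q)
    # in-plane (r,z), pitch angle below horizontal
    a=q2-q3; p=a+q4
    r=r0+a2*np.sin(q2)+a3*np.cos(a)-b3*np.sin(-a)*1
    z=h+a2*np.cos(q2)-a3*np.sin(a)+b3*np.cos(a)
    # Rz(q1)Ry(p): x axis = tool dir when q5=0
    F=R.from_euler("z",q1)*R.from_euler("y",p)*R.from_euler("z",s5*q5)
    W=R.from_euler("z",q1).apply([r,0,z])+(R.from_euler("z",q1)*R.from_euler("y",p)).apply([d,0,0])
    t=F.apply([1,0,0])
    # tool: z=t ; base x,y
    M=F*R.from_matrix(np.array([[0,0,1],[0,1,0],[-1,0,0]],float))*R.from_euler("z",q6)
    return W+L*t,M
if __name__=="__main__":
    for q,p,e in D:
        M=fk(q,[.3,0,.3,.3,0,.1,.2])[1];print(np.round((M.inv()*R.from_euler("xyz",e,degrees=True)).as_rotvec(degrees=True),1))
    f=lambda P:np.concatenate([fk(q,P)[0]-p for q,p,e in D])
    s=least_squares(f,[.3,0,.35,.35,0,.1,.2]);print(np.round(s.x,4),np.abs(s.fun).max()); np.save("P.npy",s.x)
E
python3 kin.py
```

```text
[-0.  0.  0.]
[-0. -0. -0.]
[-0.  0. -0.]
[-0. -0.  0.]
[-0. -0.  0.]
[-0.  0. -0.]
[ 0. -0. -0.]
[ 0. -0. -0.]
[ 0. -0.  0.]
[0.16   0.     0.4201 0.5188 0.0361 0.1443 0.285 ] 4.466538892777816e-05
```

```bash
cat > path.py <<'E'
from h import *
from kin import fk,LO,HI
P=np.load("P.npy")
def ik(pos,rpy,q0):
    Rt=R.from_euler("xyz",rpy,degrees=True)
    def f(q):
        p,M=fk(q,P);return np.r_[(p-pos)*10,(M.inv()*Rt).as_rotvec()]
    s=least_squares(f,q0,bounds=(LO,HI),x_scale=30,xtol=1e-10,ftol=1e-12);return s.x,np.linalg.norm(s.fun)
from scipy.optimize import least_squares
def spose(sp,yaw,tip):
    B=R.from_euler("z",yaw,degrees=True)*R.from_euler("y",tip,degrees=True)
    return tabpose(np.array(sp)-B.apply([.0575,0,.045]),yaw,tip)
E
cat > pt.py <<'E'
from path import *
q0=np.array([ 25.3055,12.8426,-8.8408,89.1138,-40.9318,30.1695])
np.set_printoptions(precision=1,suppress=True)
for ye in (-110,-125,-140,-155,-170):
  print("yaw end",ye)
  q=q0
  for k in [(.505,-.10,.065,0,0),(.505,-.10,.2,0,0),(.52,-.2,.2,.0,.2),(.53,-.28,.18,30,.4),(.54,-.34,.16,60,.6),(.54,-.345,.12,90,.8),(.54,-.345,.09,115,1)]:
    sp=k[:3];tip=k[3];yaw=-86.9+(ye+86.9)*k[4]
    q,r=ik(*spose(sp,yaw,tip),np.clip(q,LO+.1,HI-.1));print(tip,round(yaw,1),q,round(r,4))
E
python3 pt.py
```

```text
yaw end -110
0 -86.9 [ 24.6  12.6  -9.6  88.  -41.1  29.1] 0.0
0 -86.9 [ 24.6   9.1   1.6 102.6 -41.1  29.1] 0.0
0.0 -91.5 [ 13.1   8.1   0.9  97.1 -43.2  20.3] 0.0
30 -96.1 [-10.8   5.9  11.6  94.5 -14.9  -4.8] 0.0
60 -100.8 [-33.7  22.2  33.6 107.4  13.8 -23.6] 0.0
90 -105.4 [-48.3  43.5  51.2 126.3  36.4 -42.5] 0.0
115 -110.0 [-57.2  50.2  45.5 130.5  51.6 -55.2] 0.1665
yaw end -125
0 -86.9 [ 24.6  12.6  -9.6  88.  -41.1  29.1] 0.0
0 -86.9 [ 24.6   9.1   1.6 102.6 -41.1  29.1] 0.0
0.0 -94.5 [ 12.6  11.1   4.2  99.5 -42.5  23.6] 0.0
30 -102.1 [-10.7   9.1  15.1  96.4 -15.    1.4] 0.0
60 -109.8 [-33.8  20.8  31.9 104.8  14.5 -14.5] 0.0
90 -117.4 [-50.   32.7  35.8 114.2  40.8 -30.5] 0.0
115 -125.0 [-59.9  45.4  34.3 128.   58.4 -53.7] 0.0
yaw end -140
0 -86.9 [ 24.6  12.6  -9.6  88.  -41.1  29.1] 0.0
0 -86.9 [ 24.6   9.1   1.6 102.6 -41.1  29.1] 0.0
0.0 -97.5 [ 12.1  14.    7.4 102.  -41.8  26.8] 0.0
30 -108.1 [-10.9  12.3  18.8  98.5 -14.9   7.5] 0.0
60 -118.8 [-33.8  19.4  30.2 102.1  14.9  -5.2] 0.0
90 -129.4 [-51.1  22.3  22.3 101.5  43.8 -16.3] 0.0
115 -140.0 [-62.3  27.   10.4 103.6  66.7 -32.4] 0.0
yaw end -155
0 -86.9 [ 24.6  12.6  -9.6  88.  -41.1  29.1] 0.0
0 -86.9 [ 24.6   9.1   1.6 102.6 -41.1  29.1] 0.0
0.0 -100.5 [ 11.5  16.9  10.8 104.4 -41.   29.8] 0.0
30 -114.1 [-11.2  15.5  22.7 100.6 -14.6  13.4] 0.0
60 -127.8 [-33.8  18.   28.4  99.3  15.    4.1] 0.0
90 -141.4 [-51.5  12.    9.8  87.9  45.   -0.1] 0.0
115 -155.0 [-63.    3.6 -16.   64.9  69.9   5.8] 0.0
yaw end -170
0 -86.9 [ 24.6  12.6  -9.6  88.  -41.1  29.1] 0.0
0 -86.9 [ 24.6   9.1   1.6 102.6 -41.1  29.1] 0.0
0.0 -103.5 [ 10.9  19.7  14.1 106.8 -40.1  32.7] 0.0
30 -120.1 [-11.6  18.7  26.7 102.8 -14.2  19.1] 0.0
60 -136.8 [-33.8  16.7  26.6  96.5  14.6  13.4] 0.0
90 -153.4 [-51.    1.8  -1.7  74.4  43.7  17.2] 0.0
115 -170.0 [-61.2 -18.6 -39.9  27.3  62.8  44.8] 0.0
```

```bash
cat > gen.py <<'E'
from path import *
def gen(pts,ns,start=None,q=None):
    """pts: list of (x,y,z,yaw,tip) spout; first is current; ns rows per seg"""
    o=bot.get_obs();p,e=o["ee_pos"],o["tcp_rot"];A=R.from_euler("xyz",e,degrees=True)
    if start is not None: p,A=start
    q=o["q"] if q is None else q
    for a,b,n in zip(pts[:-1],pts[1:],ns):
        for i in range(1,n+1):
            k=np.array(a)+(np.array(b)-np.array(a))*i/n
            tp,te=spose(k[:3],k[3],k[4]);T=R.from_euler("xyz",te,degrees=True)
            sh=np.round(A.inv().apply(tp-p)/.06,2);w=np.round((A.inv()*T).as_rotvec(degrees=True)/6,2)
            qn,r=ik(tp,te,np.clip(q,LO+.1,HI-.1));sp=np.abs(qn-q).max()*8;q=qn
            print([0,[float(v) for v in sh],[float(v) for v in w]],",",'' if r<1e-3 else 'UNREACH',round(sp))
            p=p+A.apply(sh*.06);A=A*R.from_rotvec(w*6,degrees=True)
        print("--",k)
    return p,A,q
E
python3 - <<'E'
from gen import *
gen([(.505,-.10,.07,-86.9,0),(.505,-.10,.19,-86.9,0),(.52,-.2,.2,-97.5,0),(.53,-.28,.18,-108,30)],[6,6,6])
E
```

```text
[0, [-0.02, -0.32, -0.16], [-0.01, -0.01, -0.02]] ,  12
[0, [-0.0, -0.24, -0.24], [-0.0, 0.0, 0.0]] ,  17
[0, [-0.0, -0.23, -0.24], [-0.0, 0.0, 0.0]] ,  17
[0, [-0.0, -0.24, -0.23], [-0.0, 0.0, 0.0]] ,  17
[0, [-0.0, -0.23, -0.24], [-0.0, 0.0, 0.0]] ,  17
[0, [-0.0, -0.24, -0.23], [-0.0, 0.0, 0.0]] ,  17
-- [  0.505  -0.1     0.19  -86.9     0.   ]
[0, [-0.09, -0.22, 0.18], [-0.0, 0.21, 0.21]] ,  17
[0, [-0.1, -0.22, 0.17], [-0.0, 0.21, 0.21]] ,  17
[0, [-0.11, -0.21, 0.18], [-0.0, 0.21, 0.21]] ,  17
[0, [-0.11, -0.22, 0.18], [-0.0, 0.21, 0.2]] ,  17
[0, [-0.13, -0.21, 0.17], [-0.0, 0.2, 0.21]] ,  16
[0, [-0.13, -0.21, 0.18], [-0.0, 0.21, 0.21]] ,  16
-- [  0.52  -0.2    0.2  -97.5    0.  ]
[0, [-0.12, -0.26, 0.08], [-0.83, 0.2, 0.22]] ,  32
[0, [-0.12, -0.26, 0.06], [-0.84, 0.18, 0.23]] ,  34
[0, [-0.13, -0.28, 0.06], [-0.83, 0.15, 0.24]] ,  35
[0, [-0.13, -0.29, 0.04], [-0.83, 0.14, 0.26]] ,  37
[0, [-0.14, -0.31, 0.02], [-0.84, 0.11, 0.27]] ,  38
[0, [-0.14, -0.31, 0.01], [-0.83, 0.09, 0.28]] ,  39
-- [   0.53   -0.28    0.18 -108.     30.  ]
```

>>> arm_command([
  [0, [-0.02, -0.3, -0.16], [0, 0, 0]],
  [0, [0, -0.24, -0.24], [0, 0, 0]],
  [0, [0, -0.23, -0.24], [0, 0, 0]],
  [0, [0, -0.24, -0.23], [0, 0, 0]],
  [0, [0, -0.23, -0.24], [0, 0, 0]],
  [0, [0, -0.24, -0.23], [0, 0, 0]],
  [0, [-0.09, -0.22, 0.18], [0, 0.21, 0.21]],
  [0, [-0.1, -0.22, 0.17], [0, 0.21, 0.21]],
  [0, [-0.11, -0.21, 0.18], [0, 0.21, 0.21]],
  [0, [-0.11, -0.22, 0.18], [0, 0.21, 0.2]],
  [0, [-0.13, -0.21, 0.17], [0, 0.2, 0.21]],
  [0, [-0.13, -0.21, 0.18], [0, 0.21, 0.21]],
])

```text
time: 20.6
ee_pos: [0.536, -0.0797, 0.2044]
tcp_rot: [-134.9, 0.0, 172.3]
wrist_force: [-0.4, 0.1, -2.8]
opening: 0.007
```

```bash
python3 shot.py p20 top 300 540 130 310
python3 - <<'E'
from gen import *
o=bot.get_obs();print(o["ee_pos"],o["tcp_rot"],spose((.52,-.2,.2),-97.5,0))
gen([(.52,-.2,.2,-97.5,0),(.53,-.28,.18,-108,30)],[6])
E
```

```text
scale 3.3333333333333335 {'time': np.float64(20.65), 'q': array([ 11.907 ,  14.2536,   7.5177, 102.0328, -41.8679,  27.038 ]), 'ee_pos': array([ 0.5365, -0.0813,  0.2046]), 'tcp_rot': array([-1.348366e+02,  3.880000e-02,  1.721203e+02]), 'wrist_force': array([-0.9734, -2.506 , -2.541 ]), 'opening': np.float64(0.0066)}
[ 0.53648446 -0.08127231  0.2045897 ] [-1.34836627e+02  3.88385554e-02  1.72120287e+02] (array([ 0.53591028, -0.07914942,  0.2058934 ]), array([-1.35000000e+02,  1.27222187e-14,  1.72500000e+02]))
[0, [-0.11, -0.24, 0.04], [-0.86, 0.16, 0.16]] ,  33
[0, [-0.12, -0.27, 0.07], [-0.83, 0.18, 0.24]] ,  34
[0, [-0.13, -0.28, 0.05], [-0.84, 0.15, 0.24]] ,  35
[0, [-0.13, -0.29, 0.04], [-0.83, 0.14, 0.26]] ,  37
[0, [-0.14, -0.3, 0.03], [-0.83, 0.11, 0.27]] ,  38
[0, [-0.14, -0.31, 0.01], [-0.84, 0.09, 0.28]] ,  39
-- [   0.53   -0.28    0.18 -108.     30.  ]
```

View pics/p20.png

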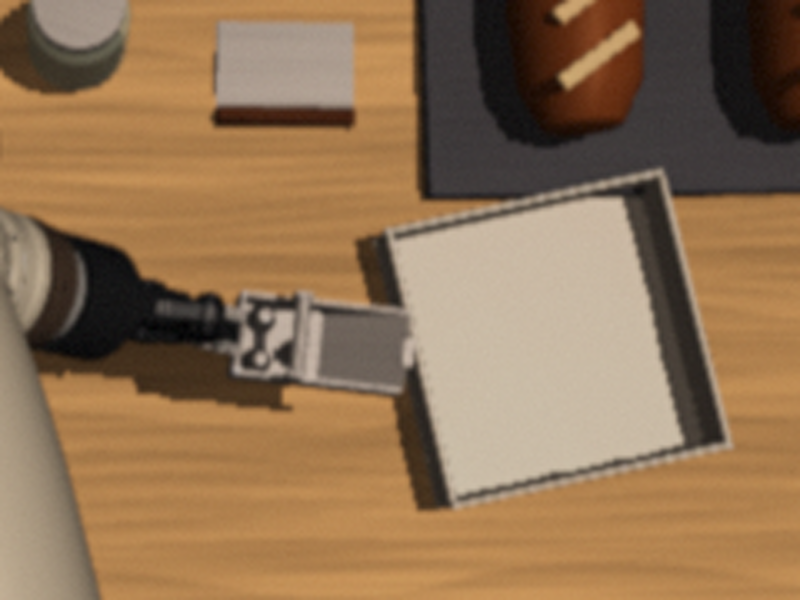

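Bin level, nozzles inside, spout just at the tub edge. Now tip while moving over the tub.

>>> arm_command([
  [0, [-0.11, -0.24, 0.04], [-0.86, 0.16, 0.16]],
  [0, [-0.12, -0.27, 0.07], [-0.83, 0.18, 0.24]],
  [0, [-0.13, -0.28, 0.05], [-0.84, 0.15, 0.24]],
  [0, [-0.13, -0.29, 0.04], [-0.83, 0.14, 0.26]],
  [0, [-0.14, -0.3, 0.03], [-0.83, 0.11, 0.27]],
  [0, [-0.14, -0.31, 0.01], [-0.84, 0.09, 0.28]],
])

```text
time: 21.4
ee_pos: [0.5615, -0.1804, 0.2461]
tcp_rot: [-165.2, -0.0, 162.2]
wrist_force: [0.6, 1.4, -3.0]
opening: 0.0069
```

```bash
python3 shot.py p21 top 300 540 130 310
python3 - <<'E'
from gen import *
o=bot.get_obs();print(o["ee_pos"],o["tcp_rot"],spose((.53,-.28,.18),-108,30))
r=gen([(.53,-.28,.18,-108,30),(.54,-.34,.15,-118,60)],[6])
print()
gen([(.54,-.34,.15,-118,60),(.54,-.345,.12,-129,90),(.54,-.345,.09,-140,115)],[6,6],start=r[:2],q=r[2])
E
```

```text
scale 3.3333333333333335 {'time': np.float64(21.45), 'q': array([-11.1141,  12.0628,  18.7887,  98.4201, -14.5497,   7.1651]), 'ee_pos': array([ 0.5616, -0.1833,  0.2475]), 'tcp_rot': array([-1.653546e+02,  1.139000e-01,  1.619517e+02]), 'wrist_force': array([-1.1991, -3.48  , -0.7874]), 'opening': np.float64(0.0071)}
[ 0.5615749  -0.18328608  0.24746085] [-1.65354575e+02  1.13874652e-01  1.61951709e+02] (array([ 0.56171011, -0.18240631,  0.24605053]), array([-165.,    0.,  162.]))
[0, [-0.12, -0.24, 0.02], [-0.77, 0.08, 0.26]] ,  37
[0, [-0.13, -0.27, -0.0], [-0.84, 0.03, 0.27]] ,  40
[0, [-0.12, -0.27, -0.02], [-0.83, 0.01, 0.28]] ,  40
[0, [-0.13, -0.28, -0.03], [-0.83, -0.01, 0.28]] ,  40
[0, [-0.13, -0.29, -0.04], [-0.84, -0.03, 0.28]] ,  40
[0, [-0.12, -0.28, -0.06], [-0.83, -0.06, 0.27]] ,  40
-- [   0.54   -0.34    0.15 -118.     60.  ]

[0, [-0.03, -0.17, -0.03], [-0.83, -0.1, 0.29]] ,  39
[0, [-0.03, -0.18, -0.04], [-0.84, -0.11, 0.28]] ,  39
[0, [-0.02, -0.18, -0.05], [-0.83, -0.14, 0.27]] ,  39
[0, [-0.02, -0.19, -0.04], [-0.83, -0.17, 0.26]] ,  38
[0, [-0.01, -0.19, -0.05], [-0.84, -0.18, 0.24]] ,  38
[0, [-0.0, -0.2, -0.06], [-0.83, -0.21, 0.23]] ,  37
-- [ 5.40e-01 -3.45e-01  1.20e-01 -1.29e+02  9.00e+01]
[0, [0.0, -0.17, -0.04], [-0.69, -0.22, 0.2]] ,  31
[0, [0.02, -0.18, -0.04], [-0.7, -0.24, 0.2]] ,  31
[0, [0.01, -0.18, -0.04], [-0.69, -0.25, 0.17]] ,  31
[0, [0.03, -0.18, -0.05], [-0.7, -0.27, 0.15]] ,  30
[0, [0.02, -0.19, -0.06], [-0.69, -0.27, 0.14]] ,  30
[0, [0.03, -0.19, -0.06], [-0.7, -0.29, 0.11]] ,  32
-- [ 5.40e-01 -3.45e-01  9.00e-02 -1.40e+02  1.15e+02]
```

View pics/p21.png

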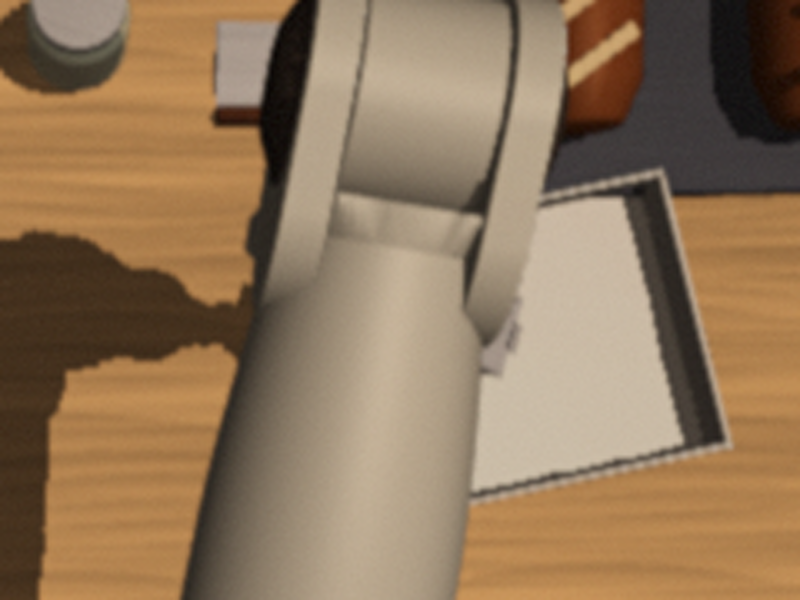

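>>> arm_command([
  [0, [-0.12, -0.24, 0.02], [-0.77, 0.08, 0.26]],
  [0, [-0.13, -0.27, 0], [-0.84, 0.03, 0.27]],
  [0, [-0.12, -0.27, -0.02], [-0.83, 0.01, 0.28]],
  [0, [-0.13, -0.28, -0.03], [-0.83, -0.01, 0.28]],
  [0, [-0.13, -0.29, -0.04], [-0.84, -0.03, 0.28]],
  [0, [-0.12, -0.28, -0.06], [-0.83, -0.06, 0.27]],
])

```text
time: 22.2
ee_pos: [0.5661, -0.2877, 0.2572]
tcp_rot: [165.2, -0.2, 152.2]
wrist_force: [-0.3, -0.4, -2.6]
opening: 0.007
```

>>> arm_command([
  [0, [-0.03, -0.17, -0.03], [-0.83, -0.1, 0.29]],
  [0, [-0.03, -0.18, -0.04], [-0.84, -0.11, 0.28]],
  [0, [-0.02, -0.18, -0.05], [-0.83, -0.14, 0.27]],
  [0, [-0.02, -0.19, -0.04], [-0.83, -0.17, 0.26]],
  [0, [-0.01, -0.19, -0.05], [-0.84, -0.18, 0.24]],
  [0, [0, -0.2, -0.06], [-0.83, -0.21, 0.23]],
  [0, [0, -0.17, -0.04], [-0.69, -0.22, 0.2]],
  [0, [0.02, -0.18, -0.04], [-0.7, -0.24, 0.2]],
  [0, [0.01, -0.18, -0.04], [-0.69, -0.25, 0.17]],
  [0, [0.03, -0.18, -0.05], [-0.7, -0.27, 0.15]],
  [0, [0.02, -0.19, -0.06], [-0.69, -0.27, 0.14]],
  [0, [0.03, -0.19, -0.06], [-0.7, -0.29, 0.11]],
])

```text
time: 23.7
ee_pos: [0.4964, -0.3788, 0.1964]
tcp_rot: [110.3, 0.1, 130.2]
wrist_force: [-0.1, 0.6, -2.4]
opening: 0.007
```

```bash
python3 shot.py p22 top 300 540 130 310;python3 shot.py p23 side 250 450 80 230
python3 - <<'E'
from gen import *
print(spose((.54,-.345,.09),-140,115))
E
```

```text
scale 3.3333333333333335 {'time': np.float64(23.75), 'q': array([-62.2194,  26.9169,   9.7022, 103.2069,  66.5289, -32.3806]), 'ee_pos': array([ 0.495 , -0.3788,  0.1932]), 'tcp_rot': array([110.0875,  -0.2306, 130.0965]), 'wrist_force': array([-1.1581,  0.3517, -6.2124]), 'opening': np.float64(0.0072)}
scale 4.0 {'time': np.float64(23.8), 'q': array([-62.1274,  26.8438,   9.822 , 103.1446,  66.321 , -32.1137]), 'ee_pos': array([ 0.4955, -0.3786,  0.1938]), 'tcp_rot': array([110.3177,  -0.27  , 130.2001]), 'wrist_force': array([-0.1212,  0.1648, -2.7172]), 'opening': np.float64(0.0067)}
(array([ 0.49644608, -0.38154608,  0.19798228]), array([ 1.10000000e+02, -1.27222187e-14,  1.30000000e+02]))
```

View pics/p22.png

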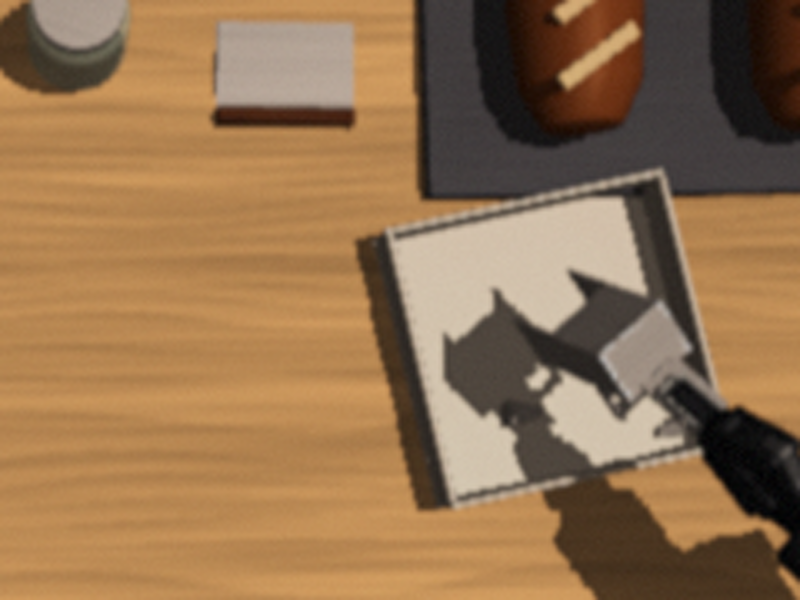

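View pics/p23.png

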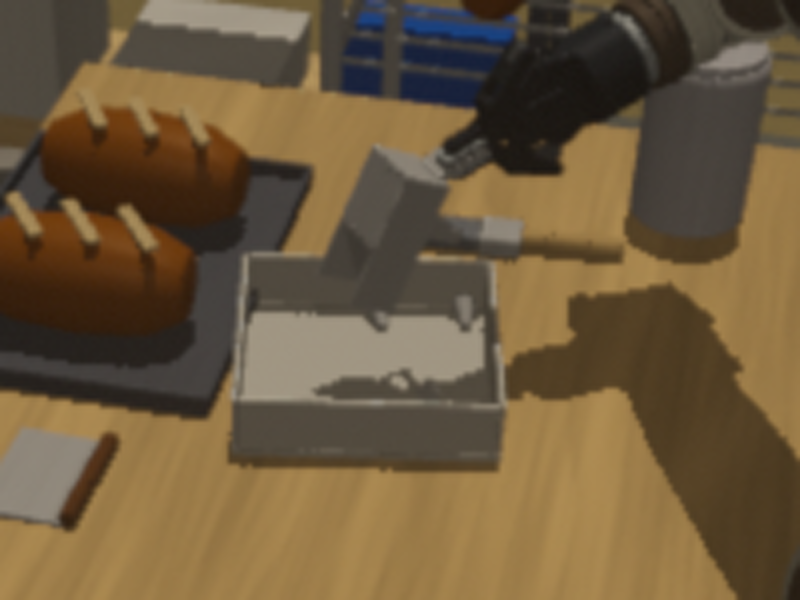

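Run:
```python
from gen import *
r=gen([(.54,-.345,.09,-140,115),(.54,-.345,.13,-129,90),(.54,-.34,.16,-118,60)],[6,6])
print()
r=gen([(.54,-.34,.16,-118,60),(.53,-.28,.19,-108,30),(.52,-.2,.19,-97.5,0)],[6,6],start=r[:2],q=r[2])
```

```text
[0, [-0.07, 0.27, 0.02], [0.64, 0.23, -0.14]] ,  30
[0, [-0.02, 0.21, 0.06], [0.7, 0.28, -0.14]] ,  30
[0, [-0.02, 0.2, 0.05], [0.69, 0.26, -0.15]] ,  30
[0, [-0.01, 0.2, 0.04], [0.7, 0.25, -0.18]] ,  31
[0, [-0.01, 0.2, 0.04], [0.69, 0.24, -0.19]] ,  31
[0, [-0.01, 0.19, 0.03], [0.69, 0.23, -0.21]] ,  31
-- [   0.54    -0.345    0.13  -129.      90.   ]
[0, [0.02, 0.19, 0.08], [0.84, 0.2, -0.22]] ,  37
[0, [0.01, 0.19, 0.06], [0.83, 0.19, -0.25]] ,  38
[0, [0.02, 0.18, 0.07], [0.83, 0.16, -0.25]] ,  38
[0, [0.03, 0.18, 0.06], [0.84, 0.14, -0.27]] ,  39
[0, [0.03, 0.17, 0.05], [0.83, 0.12, -0.29]] ,  39
[0, [0.04, 0.16, 0.05], [0.83, 0.09, -0.29]] ,  39
-- [   0.54   -0.34    0.16 -118.     60.  ]

[0, [0.13, 0.28, 0.08], [0.84, 0.06, -0.27]] ,  40
[0, [0.14, 0.28, 0.07], [0.83, 0.04, -0.28]] ,  40
[0, [0.13, 0.27, 0.05], [0.83, 0.01, -0.27]] ,  40
[0, [0.14, 0.27, 0.04], [0.84, -0.01, -0.28]] ,  40
[0, [0.13, 0.26, 0.03], [0.83, -0.04, -0.28]] ,  40
[0, [0.13, 0.25, 0.02], [0.83, -0.06, -0.27]] ,  39
-- [   0.53   -0.28    0.19 -108.     30.  ]
[0, [0.15, 0.33, 0.07], [0.84, -0.09, -0.28]] ,  39
[0, [0.15, 0.31, 0.06], [0.83, -0.11, -0.27]] ,  38
[0, [0.14, 0.32, 0.03], [0.83, -0.13, -0.26]] ,  37
[0, [0.14, 0.31, 0.02], [0.84, -0.16, -0.24]] ,  35
[0, [0.13, 0.3, 0.01], [0.83, -0.18, -0.23]] ,  34
[0, [0.12, 0.29, -0.02], [0.83, -0.19, -0.22]] ,  32
-- [  0.52  -0.2    0.19 -97.5    0.  ]
```

>>> arm_command([
  [0, [-0.07, 0.27, 0.02], [0.64, 0.23, -0.14]],
  [0, [-0.02, 0.21, 0.06], [0.7, 0.28, -0.14]],
  [0, [-0.02, 0.2, 0.05], [0.69, 0.26, -0.15]],
  [0, [-0.01, 0.2, 0.04], [0.7, 0.25, -0.18]],
  [0, [-0.01, 0.2, 0.04], [0.69, 0.24, -0.19]],
  [0, [-0.01, 0.19, 0.03], [0.69, 0.23, -0.21]],
  [0, [0.02, 0.19, 0.08], [0.84, 0.2, -0.22]],
  [0, [0.01, 0.19, 0.06], [0.83, 0.19, -0.25]],
  [0, [0.02, 0.18, 0.07], [0.83, 0.16, -0.25]],
  [0, [0.03, 0.18, 0.06], [0.84, 0.14, -0.27]],
  [0, [0.03, 0.17, 0.05], [0.83, 0.12, -0.29]],
  [0, [0.04, 0.16, 0.05], [0.83, 0.09, -0.29]],
])

```text
time: 25.3
ee_pos: [0.5678, -0.29, 0.2734]
tcp_rot: [165.4, 0.5, 152.1]
wrist_force: [-0.4, 0.8, -2.4]
opening: 0.0069
```

>>> arm_command([
  [0, [0.13, 0.28, 0.08], [0.84, 0.06, -0.27]],
  [0, [0.14, 0.28, 0.07], [0.83, 0.04, -0.28]],
  [0, [0.13, 0.27, 0.05], [0.83, 0.01, -0.27]],
  [0, [0.14, 0.27, 0.04], [0.84, -0.01, -0.28]],
  [0, [0.13, 0.26, 0.03], [0.83, -0.04, -0.28]],
  [0, [0.13, 0.25, 0.02], [0.83, -0.06, -0.27]],
  [0, [0.15, 0.33, 0.07], [0.84, -0.09, -0.28]],
  [0, [0.15, 0.31, 0.06], [0.83, -0.11, -0.27]],
  [0, [0.14, 0.32, 0.03], [0.83, -0.13, -0.26]],
  [0, [0.14, 0.31, 0.02], [0.84, -0.16, -0.24]],
  [0, [0.13, 0.3, 0.01], [0.83, -0.18, -0.23]],
  [0, [0.12, 0.29, -0.02], [0.83, -0.19, -0.22]],
])

```text
time: 26.8
ee_pos: [0.5383, -0.0772, 0.1995]
tcp_rot: [-134.7, 0.5, 172.7]
wrist_force: [0.0, 0.5, -2.6]
opening: 0.0069
```

```bash
python3 shot.py p24 top 300 540 130 310
python3 - <<'E'
from gen import *
print(spose((.52,-.2,.19),-97.5,0))
r=gen([(.52,-.2,.19,-97.5,0),(.505,-.1,.14,-86.9,0),(.505,-.1,.055,-86.9,0)],[6,4])
E
```

```text
scale 3.3333333333333335 {'time': np.float64(26.85), 'q': array([ 12.7232,  14.3029,   6.4948, 101.124 , -42.296 ,  27.3696]), 'ee_pos': array([ 0.5372, -0.0753,  0.1965]), 'tcp_rot': array([-134.4006,    0.2586,  172.843 ]), 'wrist_force': array([-0.355 ,  2.8601, -7.1811]), 'opening': np.float64(0.007)}
(array([ 0.53591028, -0.07914942,  0.1958934 ]), array([-1.35000000e+02,  1.27222187e-14,  1.72500000e+02]))
[0, [0.15, 0.25, -0.04], [-0.1, -0.14, -0.2]] ,  17
[0, [0.14, 0.29, -0.1], [-0.0, -0.21, -0.21]] ,  16
[0, [0.12, 0.29, -0.09], [-0.0, -0.2, -0.2]] ,  17
[0, [0.11, 0.29, -0.1], [-0.0, -0.21, -0.21]] ,  17
[0, [0.11, 0.3, -0.09], [-0.0, -0.21, -0.21]] ,  17
[0, [0.1, 0.29, -0.1], [-0.0, -0.21, -0.21]] ,  17
-- [  0.505  -0.1     0.14  -86.9     0.   ]
[0, [-0.0, 0.25, 0.25], [-0.0, 0.0, 0.0]] ,  18
[0, [-0.0, 0.25, 0.25], [-0.0, 0.0, 0.0]] ,  18
[0, [-0.0, 0.25, 0.25], [-0.0, 0.0, 0.0]] ,  18
[0, [-0.0, 0.25, 0.25], [-0.0, 0.0, 0.0]] ,  18
-- [ 5.05e-01 -1.00e-01  5.50e-02 -8.69e+01  0.00e+00]
```

View pics/p24.png

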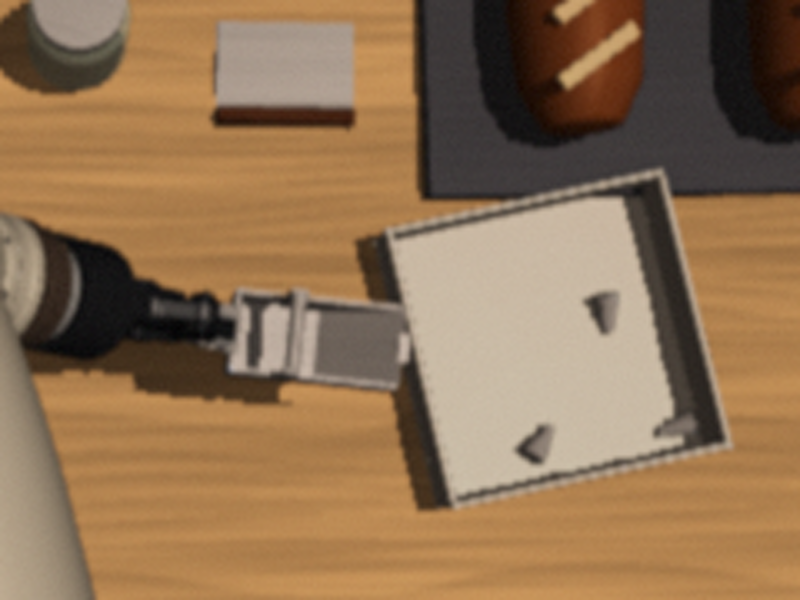

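Three nozzles in the tub (crop px (605,310), (537,443), (678,428)); bin empty. Bring it to the bench.

>>> arm_command([
  [0, [0.15, 0.25, -0.04], [-0.06, -0.18, -0.2]],
  [0, [0.14, 0.29, -0.1], [0, -0.21, -0.21]],
  [0, [0.12, 0.29, -0.09], [0, -0.2, -0.2]],
  [0, [0.11, 0.29, -0.1], [0, -0.21, -0.21]],
  [0, [0.11, 0.3, -0.09], [0, -0.21, -0.21]],
  [0, [0.1, 0.29, -0.1], [0, -0.21, -0.21]],
  [0, [0, 0.25, 0.25], [0, 0, 0]],
  [0, [0, 0.25, 0.25], [0, 0, 0]],
  [0, [0, 0.2, 0.2], [0, 0, 0]],
  [0, [0, 0.1, 0.1], [0, 0, 0]],
  [0, [0, 0, 0], [0, 0, 0]],
  [0, [0, 0, 0], [0, 0, 0]],
])

```text
time: 28.35
ee_pos: [0.4993, 0.0191, 0.0804]
tcp_rot: [-135.1, 0.2, -177.0]
wrist_force: [0.4, 0.2, -3.1]
opening: 0.007
```

```bash
python3 shot.py p25 side 280 440 170 290
python3 - <<'E'
from gen import *
print(spose((.505,-.1,.045),-86.9,0))
r=gen([(.505,-.1,.05,-86.9,0),(.505,-.1,.046,-86.9,0)],[2])
E
```

```text
scale 5.0 {'time': np.float64(28.4), 'q': array([ 24.247 ,  11.8801,  -9.175 ,  88.5783, -41.182 ,  28.7638]), 'ee_pos': array([0.4993, 0.0191, 0.0805]), 'tcp_rot': array([-135.1431,    0.2226, -176.9862]), 'wrist_force': array([ 0.3731,  0.0202, -3.031 ]), 'opening': np.float64(0.0068)}
(array([0.49840815, 0.02171503, 0.0508934 ]), array([-1.35000000e+02,  1.27222187e-14, -1.76900000e+02]))
[0, [0.01, 0.34, 0.28], [0.02, 0.02, -0.04]] ,  20
[0, [0.0, 0.03, 0.03], [0.0, -0.0, 0.0]] ,  2
-- [ 5.05e-01 -1.00e-01  4.60e-02 -8.69e+01  0.00e+00]
```

View pics/p25.png

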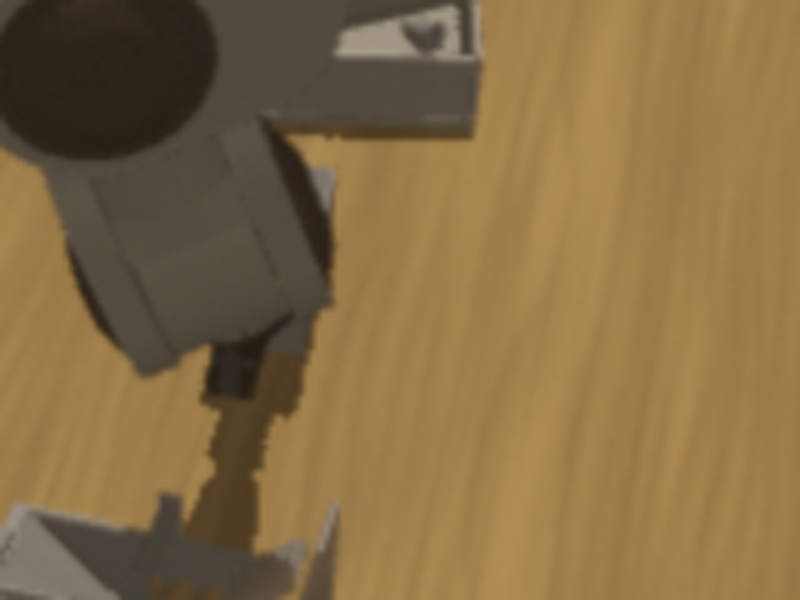

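>>> arm_command([
  [0, [0, 0.15, 0.15], [0, 0, 0]],
  [0, [0, 0.1, 0.1], [0, 0, 0]],
  [0, [0, 0.05, 0.05], [0, 0, 0]],
  [0, [0, 0, 0], [0, 0, 0]],
  [0, [0, 0, 0], [0, 0, 0]],
])

```text
time: 29.02
ee_pos: [0.4991, 0.019, 0.0545]
tcp_rot: [-135.1, 0.2, -177.0]
wrist_force: [0.9, 0.1, -3.2]
opening: 0.0067
```

>>> arm_command([
  [0, [0, 0.02, 0.02], [0, 0, 0]],
  [0, [0, 0.02, 0.02], [0, 0, 0]],
  [0, [0, 0, 0], [0, 0, 0]],
])

```text
time: 29.4
ee_pos: [0.499, 0.019, 0.0508]
tcp_rot: [-135.1, 0.2, -177.0]
wrist_force: [-0.6, -0.4, -1.8]
opening: 0.0068
```

>>> arm_command([
  [0, [0, 0.015, 0.015], [0, 0, 0]],
  [0, [0, 0, 0], [0, 0, 0]],
  [0, [0, 0, 0], [0, 0, 0]],
])

```text
time: 29.78
ee_pos: [0.4993, 0.0191, 0.0502]
tcp_rot: [-135.1, 0.2, -177.0]
wrist_force: [-0.4, 1.4, 5.0]
opening: 0.0067
```

>>> arm_command([
  [0.1, [0, 0, 0], [0, 0, 0]],
  [0.25, [0, 0, 0], [0, 0, 0]],
  [0.4, [0, 0, 0], [0, 0, 0]],
  [0.4, [0, 0, 0], [0, 0, 0]],
  [0.4, [0, 0, -0.2], [0, 0, 0]],
  [0.4, [0, 0, -0.5], [0, 0, 0]],
  [0.4, [0, 0, -0.7], [0, 0, 0]],
  [0.4, [0, -0.5, -0.5], [0, 0, 0]],
  [0.4, [0, -0.7, -0.5], [0, 0, 0]],
  [0.4, [0.6, -0.5, -0.3], [0, 0, 0]],
  [0.4, [0.8, 0, 0], [0, 0, 0]],
  [0.4, [0.8, 0, 0], [0, 0, 0]],
])

```text
time: 31.28
ee_pos: [0.3631, 0.0541, 0.237]
tcp_rot: [-135.2, 0.2, -177.0]
wrist_force: [-0.4, 1.8, 0.2]
opening: 0.0342
```

Run:
```python
from h import *
for n in ("side","top"): cv2.imwrite(f"pics/{n}_end.png",viewer.camera(n))
o=bot.get_obs();print(o["time"],o["ee_pos"],o["opening"])
a=cv2.imread("pics/side_end.png")[80:360,190:400];cv2.imwrite("pics/ce.png",cv2.resize(a,None,fx=2.1,fy=2.1,interpolation=cv2.INTER_CUBIC))
```

```text
31.375 [0.36173994 0.05401791 0.23722342] 0.03424775449744973
```

View pics/top_end.png

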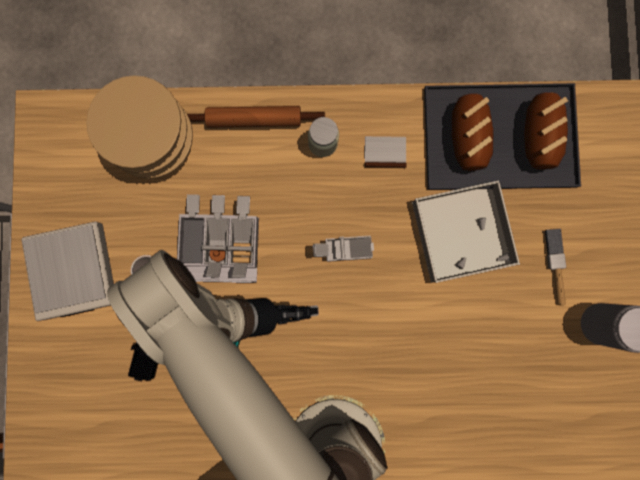

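View pics/ce.png

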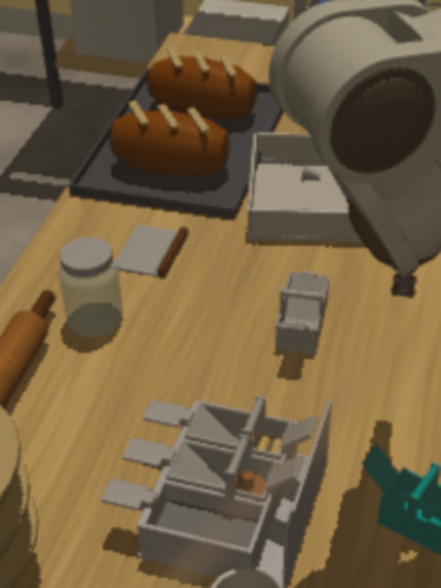

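```bash
python3 -c "
from workcell import bot
print(bot.job_done())"
```

```text
the job is handed in; nothing more can be done
None
```

I finished the whole job in the order asked and handed it in at about 31 s. The one thing I could not fully check is the cup.

- **Freeing the bin:** I pressed paddle2, and the nozzle bin, in the bay at y = +64 mm, sprang up by itself. I kept pressing almost to the paddle's stop, about 14 N, because shadow hid the moment the bin came free.
- **Lifting:** I lifted it level by the cross bar. I stood it on the bench between the organiser and the tub with all three nozzles inside, and let go.
- **Tipping:** I took it again by the back tab and tipped it about 115° over the tub. All three nozzles fell in, and the bin came back empty.
- **Final placing:** I stood the empty bin upright on the bench near (0.50, −0.05) m, clear of the organiser and the tub. I then let go and drew the hand away.

**Last checks:**
- The closing pictures show the bin upright, the three nozzles in the tub, and the other two bins still in the organiser at latched height.
- The jar and scraper stand where they were at the start.
- The cup was partly hidden by the arm in the last top picture. What shows of it in both pictures matches its starting place.
- The wrist force stayed below about 15 N in every reading I took.

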